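Make up the pump kit and the garden-tap kit

ROBOT

A 6-joint arm with a two-finger parallel gripper is mounted at the origin on the work surface. World frame = base frame: x ahead of the robot, y to its left, z up, the work surface at z = 0. Lengths are in m, angles in degrees, forces in N, time in s.
With the tool pointing down it reaches from about 0.325 to 0.9 m from the base axis. Payload 6.1 kg.
Tool frame: the origin (TCP) lies at the very end of the fingers, on their centre line; the grasp point (between the pads) lies 19 mm behind it; z points along the fingers, y is the direction in which the jaws open and shut (so a half turn about z gives the same grasp; the last joint's range is limited). The gripper opens to 85 mm and grips with 20 to 120 N. Pads are 22 mm wide; open, the fingers measure 114 mm over their backs; the gripper's body (76 mm by 85 mm) begins 54 mm behind the grasp point. The pads swing forward as they close: fully open they stand 13 mm farther back than shut.
Start: joints at [-83.256, 12.628, 87.462, -0, 79.91, -7.225], TCP at [0.151, -0.607, 0.231] pointing down, gripper open.
Joint ranges: [-170.65, 170.65], [-52.31, 119.04], [5.05, 147.46], [-71.25, 251.25], [11.57, 151.72], [-153.62, 153.62]. Speed limits (degrees/s): [147.25, 147.25, 172.46, 180, 180, 180].

INTERFACE

Orientations are given as a 3x3 rotation matrix whose columns are the frame's x, y, z axes.
In Python, from plant import ctrl gives the robot as it stands.
- The arm moves only by the tool servo_tool, never from a script. Its argument "motion" is a list of rows, each a list of 3 entries, a list of its own where there are three numbers: the shift along the tool's x, y, z in m, then the turn, a rotation vector about the tool's x, y, z in degrees, then the finger opening in m, from 0 to 0.0854. In form: [[[dx, dy, dz], [rx, ry, rz], grip], ...]. A call has exactly 8 rows; each row shifts and turns the commanded pose from where the row before left it, along the tool's axes as they then stand; what a row does not reach is not made up. A row lasts 1/12 s, in which the tool goes at most 41.7 mm and 7.16 degrees, less where a joint would pass 70% of its speed; a pose out of reach is approached as far as the arm can. A call with a gripper value outside its range is refused whole. The fingers move at their own pace and stop on an object; the grip force is fixed at half the most. Time passes only in rows, so rows that do not move let the fingers close, or fill a call up. It gives the time, the measured TCP pose, the force and the opening at its end, in the units of the state.
- ctrl.get_obs(): the state, without advancing time (a new reading comes with each control period).
- ctrl.snapshot(name): name is "side" or "top"; returns the picture (400x640x3 uint8, blue, green, red); there is no depth.
- ctrl.camera_params(name): a dict with "fovy" (degrees; the focal length in pixels is half the picture's height over the tangent of half this angle, whatever the lens; pixels are square), "cx", "cy" (the principal point, pixels), "xyz" and "orientation" of the camera in the world. Camera axes: x right, y up, looking along -z (the intrinsics and any distortion apply to the point x, -y, -z); pixel columns grow to the right and rows downward; lengths in m; the calibration is good to about 2 mm. A picture is of the moment at which its call begins. camera_params takes no time and is no camera call.
- ctrl.finish_job(): hands the job in, once; it reports no verdict.
Trained networks look in the newest picture that a camera, given by its name, has taken for a name from the list of things; names that differ only in an ending like _2 or _b are one class to them, and where a whole thing is asked for, a point or a joint stands for the part that bears it (a point fixed in the world has none). Each returns a list of dicts, best first, with "conf" (0 to 1); they miss things now and then, are a little off and sometimes report something else, mostly with a low value. They report only what shows in the picture. A call takes as long as a camera call. They do not tell look-alikes from the thing itself.
- ctrl.find_in(name, camera): "point" ([x, y, z] in m, in world coordinates, good to about 4 mm: the middle of the surface that is visible of it).
- ctrl.regions_of(name, camera): "pixels" (400x640 bool, what is visible of it).
- ctrl.tip_of(name, camera): "point" ([x, y, z] in m, in world coordinates, good to about 4 mm: a listed point, or the origin of a listed thing).
The state is a dict: "time": time; "joint_pos": joint angles; "qd": joint speeds; "joint_efforts": joint torques, N m; "ee_pos": TCP position; "ee_rot": TCP orientation; "ft_force": force on the tool from outside, world axes, zero at the start; "ft_torque": the same for the moment, N m; "width": finger opening in m.
Only numpy, scipy, OpenCV 4.12 (cv2) and the standard library are available. Lean on these libraries where they do the work, as an engineer would, in place of code of your own. Each camera call takes 0.05 s, during which the arm holds its last target.

TASK

Make up two plumbing kits from the stock on the bench. Pump kit (blue tray): lower the aluminium cover onto the pump housing so that both dowel pins go through its holes and it sits flush, and lay the pressure gauge face up in the empty compartment beside it. Garden-tap kit (red tray): stand the brass gate valve, the brass tee and the brass elbow upright on its floor, one to a compartment in any order; set every part down gently without dropping it, and leave the galvanised elbow and the green tin where they stand.

Things in the scene. Friction and masses are not known exactly. Their poses are not given: they have to be found in the camera images.
- blue_tray: Blue sheet-metal kit tray fixed to the bench, 110 (its x) x 230 (its y) x 20 mm high, walls 4 mm, floor 3 mm thick. Origin: centre of its underside, z up. A cross wall (3 mm thick, 17 mm high) at y = -3.5 mm parts it in two: the -y side holds the pump housing; the +y side is the empty compartment for the gauge, 102 x 113 mm inside, centre at y = +54.5 mm. It may stand on the left or the right, turned up to 12 degrees.
- red_tray: Red sheet-metal kit tray fixed to the bench, 110 (its x) x 230 (its y) x 20 mm high, walls 4 mm, floor 3 mm thick. Origin: centre of its underside, z up. Two cross walls (3 mm thick, 17 mm high) part it into three empty compartments, each 102 (x) x 72 (y) mm inside, centres at y = -75, 0 and +75 mm. It may stand on the left or the right, turned up to 12 degrees.
- pump_housing: Green gear-pump housing with a dark machined top face, 62 (its x) x 92 (its y) x 45 mm, fixed in the blue tray. Origin: centre of its underside (on the tray's floor, 3 mm above the bench), z up; the top face is at z = 45 mm. Two bright dowel pins of 8 mm diameter stand 12 mm above the top face at x = 0, y = +34 and -34 mm; the upper 6 mm of each tapers to 3.6 mm diameter.
- pump_cover: Aluminium pump cover lying flat on the bench: plate 62 (its x) x 92 (its y) x 8 mm with two through holes of 9.8 mm at x = 0, y = +34 and -34 mm, and in the middle of its top a square-edged port boss 24 (x) x 34 (y) mm, from z = 8 to 34 mm. Origin: centre of the plate's underside, z up. About 0.25 kg. It fits the housing either way round; fully home its origin is 45 mm above the housing's origin.
- gauge: Pressure gauge lying face up: black round case 42 mm diameter, 28 mm high, white dial on top, a brass stem sticking out sideways along its +x to 47 mm from the centre (stem 14 mm wide, centred 14 mm above the underside). Origin: centre of the case's underside, z up. About 0.14 kg.
- gate_valve: Brass gate valve standing upright with a red round handwheel on top: brass body along its x, 60 mm long with 30 mm hexagon ends, 35 mm wide at most; the wheel is 48 mm diameter, from 61.5 to 71.5 mm high, centred over the origin; below it a slim stem and a 24 mm hexagon up to 43 mm. Origin: centre of the underside, z up. About 0.3 kg.
- brass_tee: Brass tee fitting standing with its branch up: run along its x, 66 mm long with 30 mm hexagon nuts at both ends (top of the run nuts 30 mm high); the branch points up, with a hexagon nut from 39 to 59 mm high, 28 mm across flats (two flats face +x and -x). Origin: centre of the underside, z up. About 0.22 kg.
- brass_elbow: Brass (yellow) wall-plate elbow standing on its round flange: flange 48 mm diameter, 4 mm thick; round socket up, 30 mm diameter from 22 to 46 mm high; a side arm along its +x at 18 mm height, reaching 38 mm from the centre, with a 24 mm hexagon end (28 mm wide at most, top 30 mm high). Origin: centre of the underside, z up. About 0.19 kg.
- steel_elbow: Galvanised (silver-grey) wall-plate elbow of the same shape and size as the brass one; not part of either kit.
- paste_tin: Round tin of jointing paste, green with a yellow band and a steel lid, 57 mm diameter, 37 mm high, origin at the centre of its underside; not part of either kit.
Not all that is in view belongs to the job. What is shaped like the brass_elbow but pink is not meant.

How it is judged:
By the outcome, as a careful person would: the job done as asked, in the order asked, and still so for the second after the job is handed in, with the robot touching nothing.
It also fails if it takes over 131 s, if anything falls off the work surface, if the arm or the gripper's body presses on something with over 40 N, if the wrist force passes 120 N, or if a joint passes its speed limit or range.

## Working session

There is one attempt and no reset: what is moved stays moved. The work goes in short steps, Python scripts to look and compute and a tool call to move; the robot and the scene stay as the last step left them, time stands still between calls to the robot, and variables do not carry over. Pictures are saved under pics/ and viewed, and the job is handed in when it is done.

Besides the shell and the picture viewer there is one more tool, called after "Call:" as a command line: name --argument value ..., lists and objects as JSON in quotes. servo_tool: Moves the arm, as the interface text tells. Its arguments: {"type":"object","properties":{"motion":{"type":"array","items":{"type":"array"}}},"required":["motion"]}

```bash
ls; mkdir -p pics; python3 - <<'E'
from plant import ctrl
import cv2
for n in ("top","side"):
    im=ctrl.snapshot(n); cv2.imwrite(f"pics/{n}0.png",im); print(n,ctrl.camera_params(n))
print(ctrl.get_obs())
E
```

```text
pics
top {'fovy': 50.84884270404426, 'cx': 321.0474583999664, 'cy': 199.4393893793922, 'xyz': array([ 0.42678471, -0.0029551 ,  1.17874574]), 'orientation': array([[ 0.01330816,  0.99831838, -0.05642075],
       [-0.99987754,  0.01282185, -0.00897253],
       [-0.00823402,  0.05653325,  0.99836676]])}
side {'fovy': 56.990696755606, 'cx': 320.0502768165825, 'cy': 201.91346493917413, 'xyz': array([0.48286547, 0.62356295, 0.59866229]), 'orientation': array([[-0.99955908,  0.00762412, -0.0286971 ],
       [-0.02646366, -0.66704442,  0.74454779],
       [-0.01346572,  0.74497893,  0.66695207]])}
{'time': 0.1, 'joint_pos': array([-8.32559809e+01,  1.26737699e+01,  8.75186768e+01,  1.06985821e-03,
        7.99096752e+01, -7.22584556e+00]), 'qd': array([ 0.04217411, -0.09267705, -0.10924659, -0.06146868,  0.05711906,
        0.0516281 ]), 'joint_efforts': array([-6.53625666e-04, -4.98243213e+01, -3.90546620e+01, -3.22031956e-04,
        5.76595528e-03,  6.62990985e-06]), 'ee_pos': array([ 0.15081173, -0.60597655,  0.23028061]), 'ee_rot': array([[ 9.70423651e-01,  2.41408165e-01, -1.91053048e-04],
       [ 2.41408119e-01, -9.70422063e-01,  1.77218954e-03],
       [ 2.42418933e-04, -1.76589640e-03, -9.99998411e-01]]), 'ft_force': array([-0.03105221, -1.08242409, -0.01126641]), 'ft_torque': array([-0.04463009,  0.03061493, -0.03129728]), 'width': 0.08561662840430341}
```

View pics/top0.png

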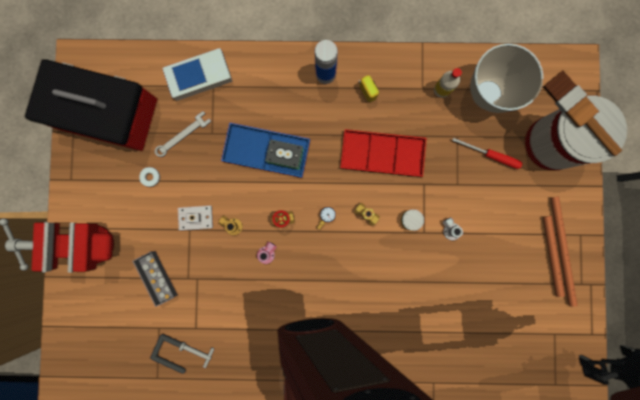

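View pics/side0.png

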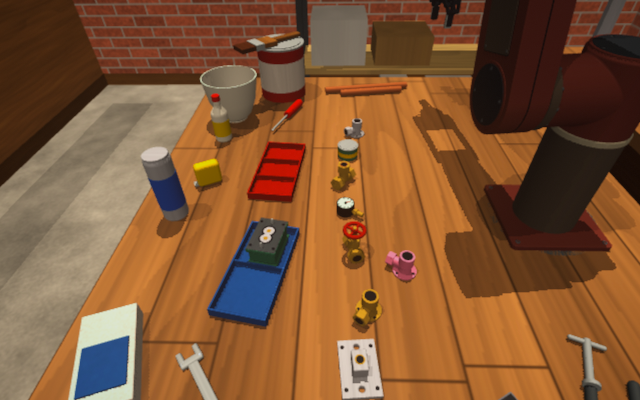

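```bash
python3 - <<'E'
from plant import ctrl
import numpy as np, pickle, cv2
names="blue_tray red_tray pump_housing pump_cover gauge gate_valve brass_tee brass_elbow steel_elbow paste_tin".split()
D={}
for c in("top","side"):
    D[c]=ctrl.snapshot(c)
    for n in names:
        t=ctrl.tip_of(n,c); f=ctrl.find_in(n,c); r=ctrl.regions_of(n,c)
        D[n,c]=(t,f,r)
        print(c,n,"tip",[(np.round(a['point'],4).tolist(),round(a['conf'],2)) for a in t],"find",[(np.round(a['point'],3).tolist(),round(a['conf'],2)) for a in f])
        for a in r:
            ys,xs=np.nonzero(a['pixels']); 
            if len(xs): print("    reg",round(a['conf'],2),len(xs),xs.mean().round(1),ys.mean().round(1),[np.round(v,1) for v in cv2.minAreaRect(np.c_[xs,ys].astype(np.float32))])
pickle.dump(D,open("d0.pkl","wb"))
im=D['top']; crop=im[105:275,165:485]
cv2.imwrite("pics/crop_top.png",cv2.resize(crop,None,fx=2.5,fy=2.5,interpolation=cv2.INTER_CUBIC))
im=D['side']; crop=im[100:400,200:440]
cv2.imwrite("pics/crop_side.png",cv2.resize(crop,None,fx=2,fy=2,interpolation=cv2.INTER_CUBIC))
print(ctrl.get_obs()['time'])
E
```

```text
top blue_tray tip [([0.632, 0.1673, -0.0012], 0.84)] find [([0.644, 0.196, -0.001], 0.97), ([0.434, 0.354, 0.009], 0.36)]
    reg 0.64 2392 259.6 148.1 [array([266. , 149.7]), array([82.9, 40. ]), np.float64(11.5)]
top red_tray tip [([0.6235, -0.1667, -0.0044], 0.8), ([0.4373, 0.3631, 0.0033], 0.45), ([0.4142, 0.2523, 0.0012], 0.36)] find [([0.624, -0.172, 0.004], 0.68)]
    reg 0.61 3315 383.6 152.8 [array([383.7, 152.8]), array([83.1, 40.2]), np.float64(5.9)]
    reg 0.41 323 281.7 218.4 [array([282. , 218.5]), array([17., 22.]), np.float64(90.0)]
top pump_housing tip [([0.6134, 0.1115, 0.005], 0.61)] find [([0.61, 0.108, 0.049], 0.96)]
    reg 0.97 844 284.7 154.3 [array([284.7, 154.2]), array([35. , 24.3]), np.float64(11.9)]
top pump_cover tip [([0.4362, 0.36, 0.0006], 0.78)] find [([0.436, 0.355, 0.008], 0.86), ([0.611, 0.108, 0.049], 0.75)]
    reg 0.57 738 195.5 217.6 [array([195.4, 217.5]), array([22.2, 33.7]), np.float64(86.6)]
top gauge tip [([0.4507, -0.0092, 0.0017], 0.5)] find [([0.449, -0.01, 0.03], 0.72)]
    reg 0.77 226 326.8 215.7 [array([327.2, 217.9]), array([14.9
[... 2740 characters left out ...]
), np.float64(85.9)]
    reg 0.78 718 367.9 307.4 [array([368.9, 307.4]), array([25.2, 37.6]), np.float64(14.0)]
    reg 0.74 4492 251.6 283.1 [array([253.8, 270.7]), array([ 61.8, 111.9]), np.float64(19.4)]
    reg 0.21 410 343.1 174.5 [array([340.9, 173.9]), array([20.6, 27.8]), np.float64(49.8)]
side steel_elbow tip [] find [([0.41, -0.346, 0.023], 0.71)]
    reg 0.66 264 354.8 128.5 [array([354. , 127.5]), array([19., 18.]), np.float64(90.0)]
side paste_tin tip [([0.4401, -0.2414, 0.0044], 0.94)] find []
    reg 0.62 378 347.3 149.6 [array([347.5, 149.5]), array([21., 19.]), np.float64(90.0)]
    reg 0.42 2344 359.5 369.4 [array([359.7, 368.9]), array([62.3, 40.4]), np.float64(83.2)]
3.2
```

View pics/crop_top.png

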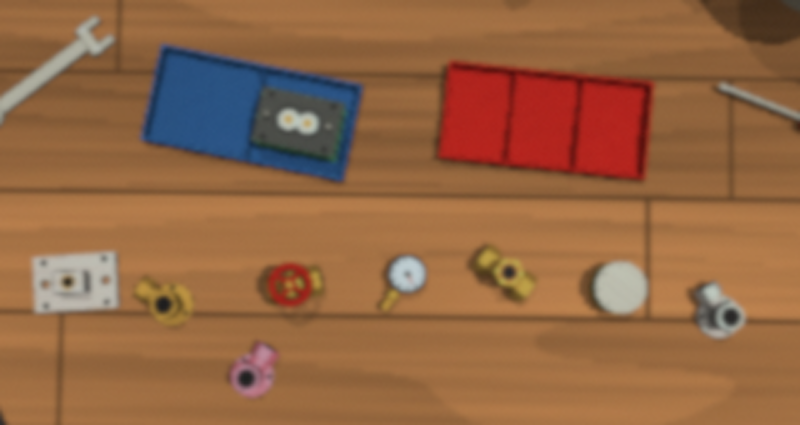

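View pics/crop_side.png

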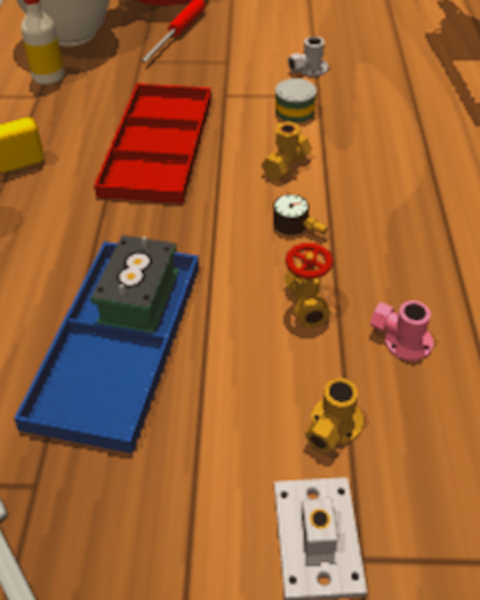

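```bash
cat > fit.py <<'E'
import numpy as np, cv2
from plant import ctrl
from scipy.optimize import minimize
CP={c:ctrl.camera_params(c) for c in("top","side")}
def proj(P,c):
    k=CP[c]; f=200/np.tan(np.radians(k['fovy']/2))
    q=(np.asarray(P)-k['xyz'])@k['orientation']
    return np.c_[k['cx']+f*q[:,0]/-q[:,2], k['cy']-f*q[:,1]/-q[:,2]]
def ray(u,v,c,z):
    k=CP[c]; f=200/np.tan(np.radians(k['fovy']/2))
    d=np.array([(u-k['cx'])/f,-(v-k['cy'])/f,-1])@k['orientation'].T
    return k['xyz']+d*(z-k['xyz'][2])/d[2]
def box(x0,x1,y0,y1,z0,z1): return np.array([[x,y,z] for x in(x0,x1) for y in(y0,y1) for z in(z0,z1)])/1e3
A=np.linspace(0,2*np.pi,24,endpoint=False)
def cz(r,z0,z1,cx=0,cy=0): return np.array([[cx+r*np.cos(a),cy+r*np.sin(a),z] for a in A for z in(z0,z1)])/1e3
def cxx(r,x0,x1,zc): return np.array([[x,r*np.cos(a),zc+r*np.sin(a)] for a in A for x in(x0,x1)])/1e3
def hexx(af,x0,x1,zc):
    R=af/np.sqrt(3); B=np.radians(np.arange(0,360,60))
    return np.array([[x,R*np.cos(a),zc+R*np.sin(a)] for a in B for x in(x0,x1)])/1e3
M=dict(
 blue_tray=[box(-55,55,-115,115,0,20), box(-31,31,-105.5,-13.5,3,48)],
 red_tray=[box(-55,55,-115,115,0,20)],
 pump_housing=[box(-31,31,-46,46,0,45)],
 pump_cover=[box(-31,31,-46,46,0,8),box(-12,12,-17,17,8,34)],
 gauge=[cz(21,0,28),box(0,47,-7,7,7,21)],
 gate_valve=[cz(24,61.5,71.5),hexx(30,-30,-14,15),hexx(30,14,30,15),cxx(12,-30,30,15),cz(13,0,43),cz(4,40,65)],
 brass_tee=[hexx(30,-33,-17,15),hexx(30,17,33,15),cxx(12,-33,33,15),cz(12,10,40),cz(15.,39,59)],
 brass_elbow=[cz(24,0,4),cz(12,0,25),cz(15,22,46),cxx(10,0,38,18),hexx(24,24,38,18)],
)
M['steel_elbow']=M['brass_elbow']
S=4
def render(name,x,y,z,yaw,c,roi):
    u0,v0,w,h=roi; im=np.zeros((h*S,w*S),np.uint8)
    cc,s=np.cos(yaw),np.sin(yaw); R=np.array([[cc,-s,0],[s,cc,0],[0,0,1]])
    for p in M[name]:
        q=proj(p@R.T+[x,y,z],c)
        q=((q-[u0,v0]+.5)*S-.5)
        hull=cv2.convexHull(q.astype(np.float32))
        cv2.fillConvexPoly(im,np.round(hull*16).astype(np.int32),255,shift=4)
    return cv2.resize(im,(w,h),interpolation=cv2.INTER_AREA)/255.
def fit(name,masks,x0,z=0.,bias=False):
    """masks {cam: bool}; x0=(x,y,yawdeg)"""
    rois={}
    for c,m in masks.items():
        ys,xs=np.nonzero(m); rois[c]=(max(xs.min()-12,0),max(ys.min()-12,0),0,0)
        u0,v0=rois[c][:2]; rois[c]=(u0,v0,min(xs.max()+13,640)-u0,min(ys.max()+13,400)-v0)
    def cost(p):
        t=0
        for c,m in masks.items():
            u0,v0,w,h=rois[c]; r=render(name,p[0]/1e3,p[1]/1e3,z,np.radians(p[2]),c,rois[c])
            g=m[v0:v0+h,u0:u0+w].astype(float)
            t+=np.minimum(r,g).sum()/np.maximum(r,g).sum()
        return 1-t/len(masks)
    best=None
    for dy in(-8,0,8):
        s=np.array([x0[0]*1e3,x0[1]*1e3,x0[2]+dy])
        r=minimize(cost,s,method='Nelder-Mead',options=dict(initial_simplex=[s,s+[5,0,0],s+[0,5,0],s+[0,0,12]],xatol=.02,fatol=1e-5))
        if best is None or r.fun<best.fun: best=r
    return np.round(best.x,2),round(best.fun,4)
E
cat > f0.py <<'E'
from fit import *; import pickle
D=pickle.load(open("d0.pkl","rb"))
def reg(n,c,near):
    b=None
    for a in D[n,c][2]:
        ys,xs=np.nonzero(a['pixels'])
        if len(xs) and np.hypot(xs.mean()-near[0],ys.mean()-near[1])<12: return a['pixels']
init=dict(blue_tray=(.633,.168,-11),red_tray=(.625,-.165,-5),pump_housing=(.614,.11,-11),pump_cover=(.438,.36,0),gauge=(.451,-.009,-170),gate_valve=(.4387,.112,-90),brass_tee=(.454,-.12,50),brass_elbow=(.415,.252,45))
for n,i in init.items():
    z=.003 if n=="pump_housing" else 0
    ms={}
    for c in("top","side"):
        cen=proj(np.array([[i[0],i[1],.02]]),c)[0]; 
        m=reg(n,c,cen if n!="blue_tray" else (cen-[7,0] if c=="top" else cen-[0,-15]))
        if m is None: print("no",n,c); continue
        if n=="blue_tray":
            m=m|reg("pump_housing",c,proj(np.array([[.614,.11,.03]]),c)[0])
        ms[c]=m
    out=[]
    if n=="gate_valve": yaws=(-60,-90,-120,180)
    elif n=="brass_tee": yaws=(-40,40,)
    elif n=="gauge": yaws=(90,-90,180,0,135)
    elif n=="brass_elbow": yaws=(45,-45,135,-135)
    elif n=="pump_cover": yaws=(0,)
    else: yaws=(i[2],)
    for cams in(("top","side"),("top",),("side",)):
        mm={c:ms[c] for c in cams if c in ms}
        if not mm: continue
        r=min((fit(n,mm,(i[0],i[1],y),z) for y in yaws),key=lambda t:t[1])
        print(n,cams,r[0].tolist(),r[1])
E
python3 f0.py
```

```text
blue_tray ('top', 'side') [628.45, 162.86, -10.76] 0.0422
blue_tray ('top',) [629.85, 162.77, -10.85] 0.0375
blue_tray ('side',) [627.29, 162.75, -10.97] 0.0298
red_tray ('top', 'side') [623.95, -165.75, -5.14] 0.0369
red_tray ('top',) [625.61, -164.49, -5.32] 0.0248
red_tray ('side',) [622.6, -166.99, -5.34] 0.0215
pump_housing ('top', 'side') [613.66, 108.55, -10.69] 0.0841
pump_housing ('top',) [614.9, 108.88, -11.75] 0.0443
pump_housing ('side',) [611.09, 104.96, -9.58] 0.0689
pump_cover ('top', 'side') [436.46, 358.01, 4.36] 0.0591
pump_cover ('top',) [437.91, 358.28, 4.26] 0.0496
pump_cover ('side',) [435.39, 357.89, 4.67] 0.0303
gauge ('top', 'side') [451.51, -12.42, 146.65] 0.1479
gauge ('top',) [452.46, -12.05, 147.08] 0.085
gauge ('side',) [447.91, -14.97, 140.38] 0.0936
gate_valve ('top', 'side') [436.65, 111.19, -74.72] 0.1691
gate_valve ('top',) [438.18, 111.54, -77.53] 0.1322
gate_valve ('side',) [434.49, 111.18, 99.42] 0.1764
brass_tee ('top', 'side') [453.19, -120.26, 52.08] 0.1362
brass_tee ('top',) [454.61, -119.97, 54.29] 0.1167
brass_tee ('side',) [450.92, -122.83, 50.32] 0.0816
brass_elbow ('top', 'side') [413.99, 250.35, 58.11] 0.1103
brass_elbow ('top',) [415.93, 249.98, 59.87] 0.0636
brass_elbow ('side',) [412.59, 250.23, 61.57] 0.0694
```

```bash
python3 - <<'E'
import pickle,cv2,numpy as np
D=pickle.load(open("d0.pkl","rb"))
a=cv2.resize(D['top'][135:175,262:308],None,fx=8,fy=8,interpolation=cv2.INTER_CUBIC)
b=cv2.resize(D['side'][210:275,235:300],None,fx=5,fy=5,interpolation=cv2.INTER_CUBIC)
c=cv2.resize(D['top'][200:236,172:218],None,fx=8,fy=8,interpolation=cv2.INTER_CUBIC)
W=np.zeros((620,720,3),np.uint8)
W[:a.shape[0],:a.shape[1]]=a; W[:b.shape[0],380:380+b.shape[1]]=b; W[325:325+c.shape[0]][:,:c.shape[1]]=c[:295]
cv2.imwrite("pics/z1.png",W[:600])
E
```

```text
(no output)
```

View pics/z1.png

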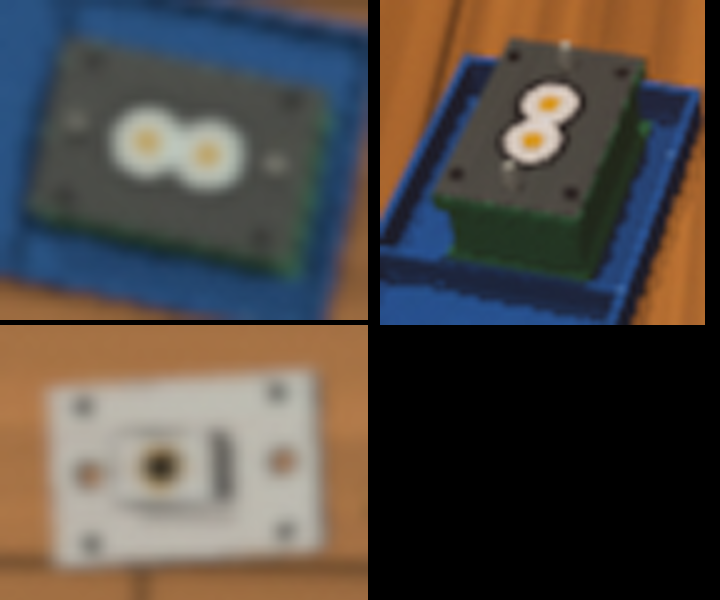

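```bash
cat > pins.py <<'E'
from fit import *
def blob(im,u,v,r=4,bright=True):
    """sub-pixel centroid of contrast spot"""
    g=cv2.cvtColor(im,cv2.COLOR_BGR2GRAY).astype(float) if bright is not None else None
    for _ in range(5):
        U,V=np.meshgrid(np.arange(int(round(u))-r,int(round(u))+r+1),np.arange(int(round(v))-r,int(round(v))+r+1))
        m=np.hypot(U-u,V-v)<=r; p=g[V,U]; ring=np.hypot(U-u,V-v)>r-1.2
        w=(p-np.median(p[ring&m]))*(1 if bright else -1); w=np.clip(w,0,None)*m*(np.hypot(U-u,V-v)<r-.5)
        u,v=(w*U).sum()/w.sum(),(w*V).sum()/w.sum()
    return u,v
def pair(a,b):
    a,b=np.array(a),np.array(b); d=a-b
    return np.round((a+b)[:2]/2*1e3,2),round(np.degrees(np.arctan2(-d[0],d[1])),2),round(np.hypot(*d[:2])*1e3,2)
E
python3 - <<'E'
from pins import *; import pickle
D=pickle.load(open("d0.pkl","rb")); t=D['top'];s=D['side']
p=[blob(t,271,149.8,3),blob(t,296,155,3)]; print(p); print("pins",pair(*[ray(*q,"top",.055) for q in p]))
h=[blob(t,182.8,218.1,4,False),blob(t,206.8,216.6,4,False)]; print(h); print("holes",pair(*[ray(*q,"top",.006) for q in h]))
# side: pins at crop/5
p=[blob(s,235+508/5-76-.4,210+170/5,3),blob(s,235+(565-380)/5-.4,210+50/5,3)]; print(p); print("pins side",pair(*[ray(*q,"side",.055) for q in p]))
E
```

```text
[(np.float64(270.9951219512195), np.float64(149.29756097560977)), (np.float64(296.05325443786984), np.float64(154.89940828402368))]
pins (array([616.75, 109.96]), np.float64(-11.99), np.float64(69.36))
[(np.float64(182.8298969072165), np.float64(218.18556701030928)), (np.float64(206.96842105263158), np.float64(216.51127819548873))]
holes (array([438.46, 359.12]), np.float64(4.72), np.float64(67.65))
[(np.float64(261.73038516405137), np.float64(240.49928673323822)), (np.float64(271.8699421965318), np.float64(217.73699421965318))]
pins side (array([613.  , 100.43]), np.float64(-10.63), np.float64(65.97))
```

```bash
cat > plan.py <<'E'
import numpy as np, json, sys
from plant import ctrl
def wrap(a): return (a+180)%360-180
def plan(legs, polar=True, start=None, show=True):
    """legs: (x,y,z,phi,grip,n) absolute, phi = heading of tool x; mm in. prints 8-row calls"""
    o=ctrl.get_obs()
    if start is None:
        p=o['ee_pos']*1e3; R=o['ee_rot']; ph=np.degrees(np.arctan2(R[1,0],R[0,0]))
    else: p=np.array(start[:3],float); ph=start[3]
    rows=[]; cp=np.array(p); cph=ph
    for (x,y,z,phi,g,n) in legs:
        x,y,z,phi=[b if a is None else a for a,b in zip((x,y,z,phi),(*p,ph))]
        th0,th1=np.arctan2(p[1],p[0]),np.arctan2(y,x); r0,r1=np.hypot(p[0],p[1]),np.hypot(x,y)
        dph=wrap(phi-ph)
        big=np.hypot(x-p[0],y-p[1])>150
        for i in range(1,n+1):
            t=i/n; k=0.2 if n>=8 else 0.0001     # trapezoid
            if n<4: s=t
            else:
                k=.25; v=1/(1-k)
                s= v*t*t/(2*k) if t<k else (1-v*(1-t)**2/(2*k) if t>1-k else v*(t-k/2))
            if big:
                th=th0+s*(th1-th0); r=r0+s*(r1-r0); w=np.array([r*np.cos(th),r*np.sin(th),p[2]+s*(z-p[2])])
            else: w=p+s*(np.array([x,y,z])-p)
            tp=ph+s*dph
            d=w-cp; c,sn=np.cos(np.radians(cph)),np.sin(np.radians(cph))
            # tool x=(c,s), tool y=(s,-c), z down
            l=np.array([c*d[0]+sn*d[1], sn*d[0]-c*d[1], -d[2]])
            l=np.round(l,1) ; rz=round(-(tp-cph),2)
            rows.append([[round(v/1e3,4)+0.0 for v in l],[0,0,rz],g])
            cp=cp+np.array([c*l[0]+sn*l[1], sn*l[0]-c*l[1], -l[2]]); cph=cph-rz
        p=np.array([x,y,z],float); ph=ph+dph
    while len(rows)%8: rows.append([[0,0,0],[0,0,0],rows[-1][2]])
    m=max(np.linalg.norm(r[0]) for r in rows); mr=max(abs(r[1][2]) for r in rows)
    print("max step",m,"max rot",mr, "OVER" if m>.0417 or mr>7.16 else "", "calls",len(rows)//8,"end",cp.round(1),round(cph,2))
    for i in range(0,len(rows),8): print(json.dumps(rows[i:i+8]).replace(" ",""))
def st():
    o=ctrl.get_obs(); R=o['ee_rot']
    print("t",round(o['time'],2),"pos",(o['ee_pos']*1e3).round(1),"phi",round(np.degrees(np.arctan2(R[1,0],R[0,0])),2),"tilt",R[:2,2].round(4),"F",o['ft_force'].round(1),"T",o['ft_torque'].round(2),"w",round(o['width']*1e3,1),"q",o['joint_pos'].round(0))
E
python3 -c "
from plan import *
st()
plan([(437,358.5,150,94.5,.085,40)])"
```

```text
t 3.2 pos [ 150.9 -606.5  231.3] phi 13.97 tilt [-0. -0.] F [-0.6 -0.4 -1. ] T [-0.04 -0.   -0.01] w 85.5 q [-83.  13.  87.  -0.  80.  -7.]
max step 0.04128365293914772 max rot 2.69  calls 5 end [437.  358.5 150. ] 94.5
[[[0.0021,-0.0001,0.0001],[0,0,-0.13],0.085],[[0.0063,-0.0003,0.0004],[0,0,-0.41],0.085],[[0.0105,-0.0007,0.0007],[0,0,-0.67],0.085],[[0.0146,-0.001,0.001],[0,0,-0.94],0.085],[[0.0188,-0.0015,0.0012],[0,0,-1.21],0.085],[[0.0229,-0.0021,0.0015],[0,0,-1.47],0.085],[[0.0269,-0.0028,0.0017],[0,0,-1.75],0.085],[[0.031,-0.0038,0.0021],[0,0,-2.01],0.085]]
[[[0.035,-0.005,0.0023],[0,0,-2.28],0.085],[[0.0388,-0.0064,0.0025],[0,0,-2.55],0.085],[[0.0405,-0.0075,0.0028],[0,0,-2.69],0.085],[[0.0403,-0.0083,0.0027],[0,0,-2.68],0.085],[[0.04,-0.0091,0.0027],[0,0,-2.69],0.085],[[0.0396,-0.0099,0.0027],[0,0,-2.68],0.085],[[0.0394,-0.0107,0.0027],[0,0,-2.68],0.085],[[0.0389,-0.0114,0.0027],[0,0,-2.69],0.085]]
[[[0.0386,-0.0122,0.0027],[0,0,-2.68],0.085],[[0.0382,-0.0129,0.0027],[0,0,-2.69],0.085],[[0.0378,-0.0137,0.0027],[0,0,-2.68],0.085],[[0.0374,-0.0144,0.0027],[0,0,-2.69],0.085],[[
[... 177 characters left out ...]
0.0352,-0.0178,0.0027],[0,0,-2.69],0.085],[[0.0346,-0.0185,0.0027],[0,0,-2.68],0.085],[[0.0342,-0.0191,0.0027],[0,0,-2.69],0.085],[[0.0336,-0.0198,0.0027],[0,0,-2.68],0.085],[[0.0331,-0.0203,0.0027],[0,0,-2.69],0.085],[[0.0326,-0.021,0.0027],[0,0,-2.68],0.085],[[0.0304,-0.0204,0.0026],[0,0,-2.55],0.085],[[0.0269,-0.0186,0.0023],[0,0,-2.28],0.085]]
[[[0.0234,-0.0168,0.0021],[0,0,-2.02],0.085],[[0.0201,-0.0147,0.0017],[0,0,-1.74],0.085],[[0.0168,-0.0126,0.0015],[0,0,-1.48],0.085],[[0.0136,-0.0104,0.0012],[0,0,-1.2],0.085],[[0.0106,-0.0081,0.001],[0,0,-0.94],0.085],[[0.0075,-0.0058,0.0007],[0,0,-0.68],0.085],[[0.0045,-0.0036,0.0004],[0,0,-0.4],0.085],[[0.0015,-0.0011,0.0001],[0,0,-0.13],0.085]]
```

```bash
cat >> plan.py <<'E'
def tw(x,y,z,phi,ncalls=1,rows=None,start=None):
    """constant twist row reaching target (mm, deg) in ncalls*8 (or rows) rows"""
    o=ctrl.get_obs(); n=rows or 8*ncalls
    if start is None:
        p=o['ee_pos']*1e3; R=o['ee_rot']; ph=np.degrees(np.arctan2(R[1,0],R[0,0]))
    else: p=np.array(start[:3],float); ph=start[3]
    x,y,z,phi=[b if a is None else a for a,b in zip((x,y,z,phi),(*p,ph))]
    dph=wrap(phi-ph); st_=round(-dph/n,2)
    S=np.zeros((2,2))
    for i in range(n):
        a=np.radians(ph-st_*i); S+=np.array([[np.cos(a),np.sin(a)],[np.sin(a),-np.cos(a)]])
    l=np.linalg.solve(S,[x-p[0],y-p[1]]); dz=-(z-p[2])/n
    row=[[round(l[0]/1e3,4),round(l[1]/1e3,4),round(dz/1e3,4)],[0,0,st_]]
    print(n,"rows of",json.dumps(row), "OVER" if np.hypot(np.hypot(*l),dz)>41.7 or abs(st_)>7.16 else "")
    return [x,y,z,phi]
E
python3 -c "
from plan import *
a=tw(437,358.5,150,94.5,4)
tw(437,358.5,12,94.5,1,start=a)"
```

```text
32 rows of [[0.032, -0.012, 0.0025], [0, 0, -2.52]] 
8 rows of [[0.0, 0.0, 0.0173], [0, 0, -0.0]]
```

Candidates in the top view: the cover is at (195,217), with the housing's top face at (285,154) as a possible confusion. The brass elbow is at (231,225), against the pink one at (266,253) and the steel one at (453,229). The valve is at (282,218), the gauge at (327,215), the tee at (366,214) and the tin at (413,220). The close crops confirm these choices.

Call:
servo_tool --motion '[[[0.016,-0.006,0.0025],[0,0,-1.26],0.085],[[0.032,-0.012,0.0025],[0,0,-2.52],0.085],[[0.032,-0.012,0.0025],[0,0,-2.52],0.085],[[0.032,-0.012,0.0025],[0,0,-2.52],0.085],[[0.032,-0.012,0.0025],[0,0,-2.52],0.085],[[0.032,-0.012,0.0025],[0,0,-2.52],0.085],[[0.032,-0.012,0.0025],[0,0,-2.52],0.085],[[0.032,-0.012,0.0025],[0,0,-2.52],0.085]]'

```text
time: 3.87
ee_pos: [0.3397, -0.4313, 0.2111]
ee_rot: [[0.838, 0.545, 0.0], [0.545, -0.838, 0.0], [0.0, 0.0, -1.0]]
ft_force: [0.3, -0.1, 0.5]
width: 0.085
```

Call:
servo_tool --motion '[[[0.032,-0.012,0.0025],[0,0,-2.52],0.085],[[0.032,-0.012,0.0025],[0,0,-2.52],0.085],[[0.032,-0.012,0.0025],[0,0,-2.52],0.085],[[0.032,-0.012,0.0025],[0,0,-2.52],0.085],[[0.032,-0.012,0.0025],[0,0,-2.52],0.085],[[0.032,-0.012,0.0025],[0,0,-2.52],0.085],[[0.032,-0.012,0.0025],[0,0,-2.52],0.085],[[0.032,-0.012,0.0025],[0,0,-2.52],0.085]]'

```text
time: 4.53
ee_pos: [0.4655, -0.1902, 0.1912]
ee_rot: [[0.599, 0.801, 0.0], [0.801, -0.599, 0.0], [0.0, 0.0, -1.0]]
ft_force: [0.5, -0.0, -0.2]
width: 0.0852
```

Call:
servo_tool --motion '[[[0.032,-0.012,0.0025],[0,0,-2.52],0.085],[[0.032,-0.012,0.0025],[0,0,-2.52],0.085],[[0.032,-0.012,0.0025],[0,0,-2.52],0.085],[[0.032,-0.012,0.0025],[0,0,-2.52],0.085],[[0.032,-0.012,0.0025],[0,0,-2.52],0.085],[[0.032,-0.012,0.0025],[0,0,-2.52],0.085],[[0.032,-0.012,0.0025],[0,0,-2.52],0.085],[[0.032,-0.012,0.0025],[0,0,-2.52],0.085]]'

```text
time: 5.2
ee_pos: [0.5005, 0.0795, 0.1713]
ee_rot: [[0.286, 0.958, 0.0], [0.958, -0.286, 0.0], [0.0, 0.0, -1.0]]
ft_force: [0.2, 0.8, -0.1]
width: 0.085
```

```bash
python3 -c "
from plan import *
st()
a=tw(437,358.5,110,94.5,1)
tw(437,358.5,12,94.5,1,start=a)"
```

```text
t 5.2 pos [500.5  79.5 171.3] phi 73.37 tilt [0.0005 0.0003] F [ 0.2  0.8 -0.1] T [-0.04 -0.05  0.01] w 85.0 q [  0.  -1. 109.   0.  72.  17.]
8 rows of [[0.0338, -0.0124, 0.0077], [0, 0, -2.64]] 
8 rows of [[0.0, 0.0, 0.0122], [0, 0, -0.0]]
```

Call:
servo_tool --motion '[[[0.032,-0.012,0.0075],[0,0,-2.52],0.085],[[0.032,-0.012,0.0075],[0,0,-2.52],0.085],[[0.032,-0.012,0.0075],[0,0,-2.52],0.085],[[0.032,-0.012,0.0075],[0,0,-2.52],0.085],[[0.032,-0.012,0.0075],[0,0,-2.52],0.085],[[0.032,-0.012,0.0075],[0,0,-2.52],0.085],[[0.032,-0.012,0.0075],[0,0,-2.52],0.085],[[0.024,-0.009,0.0055],[0,0,-1.9],0.085]]'

```text
time: 5.87
ee_pos: [0.4429, 0.3374, 0.1127]
ee_rot: [[-0.052, 0.999, -0.001], [0.999, 0.052, 0.001], [0.001, -0.001, -1.0]]
ft_force: [0.6, 0.1, 0.1]
width: 0.0852
```

```bash
python3 -c "
from plan import *
st()
a=tw(437,358.5,45,94.5,1)
"
```

```text
t 5.87 pos [442.9 337.4 112.7] phi 92.97 tilt [-0.0007  0.0006] F [0.6 0.1 0.1] T [ 0.    0.02 -0.03] w 85.2 q [ 29.  10. 104.   0.  66.  26.]
8 rows of [[0.0027, -0.0006, 0.0085], [0, 0, -0.19]]
```

Call:
servo_tool --motion '[[[0.0016,-0.0005,0.009],[0,0,-0.15],0.085],[[0.0016,-0.0005,0.009],[0,0,-0.15],0.085],[[0.0016,-0.0005,0.009],[0,0,-0.15],0.085],[[0.0016,-0.0005,0.009],[0,0,-0.15],0.085],[[0.0016,-0.0005,0.009],[0,0,-0.15],0.085],[[0.0016,-0.0005,0.009],[0,0,-0.15],0.085],[[0.0016,-0.0005,0.006],[0,0,-0.15],0.085],[[0,0,0],[0,0,0],0.085]]'

```text
time: 6.53
ee_pos: [0.4398, 0.3448, 0.0514]
ee_rot: [[-0.065, 0.998, -0.003], [0.998, 0.065, -0.001], [-0.001, -0.003, -1.0]]
ft_force: [-0.8, -0.7, -0.3]
width: 0.0851
```

```bash
python3 -c "
from plan import *
st()
a=tw(437,358.5,12,94.5,rows=6)
from fit import *
im=ctrl.snapshot('side'); cv2.imwrite('pics/s1.png',cv2.resize(im[220:400,250:480],None,fx=3,fy=3))
"
```

```text
t 6.53 pos [439.8 344.8  51.4] phi 93.74 tilt [-0.0026 -0.0013] F [-0.8 -0.7 -0.3] T [-0.    0.02 -0.02] w 85.1 q [ 30.  15. 105.   0.  60.  26.]
6 rows of [[0.0023, -0.0003, 0.0066], [0, 0, -0.13]]
```

View pics/s1.png

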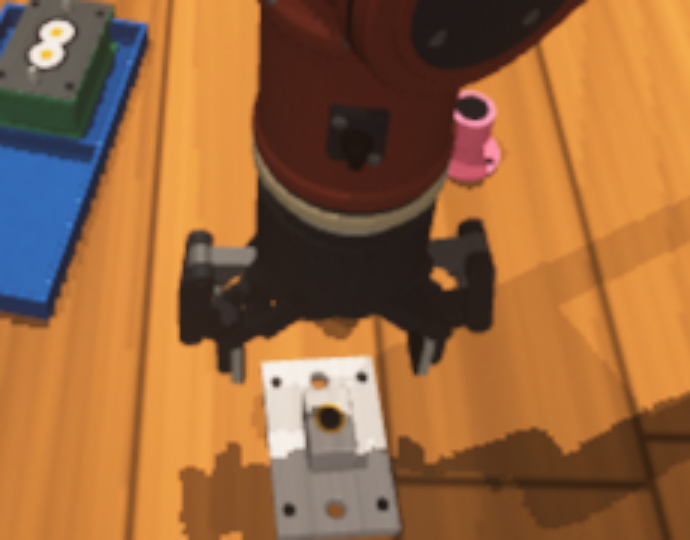

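Call:
servo_tool --motion '[[[0.004,-0.0004,0.001],[0,0,-0.25],0.085],[[0.004,-0.0004,0.003],[0,0,-0.25],0.085],[[0.004,-0.0004,0.006],[0,0,-0.2],0.085],[[0.0018,-0.0004,0.008],[0,0,0],0.085],[[0,0,0.008],[0,0,0],0.085],[[0,0,0.008],[0,0,0],0.085],[[0,0,0.005],[0,0,0],0.085],[[0,0,0],[0,0,0],0.085]]'

```text
time: 7.25
ee_pos: [0.4368, 0.3584, 0.0122]
ee_rot: [[-0.078, 0.997, -0.003], [0.997, 0.078, -0.002], [-0.002, -0.003, -1.0]]
ft_force: [0.1, 0.2, -0.6]
width: 0.0849
```

```bash
python3 -c "
from plan import *
st()
a=tw(437,358.5,12,94.5,rows=3)
"
```

```text
t 7.25 pos [436.8 358.4  12.2] phi 94.47 tilt [-0.0029 -0.0018] F [ 0.1  0.2 -0.6] T [-0.02  0.02  0.03] w 84.9 q [ 31.  20. 105.  -0.  56.  27.]
3 rows of [[0.0, 0.0001, 0.0001], [0, 0, -0.01]]
```

Call:
servo_tool --motion '[[[0,0,0],[0,0,0],0.01],[[0,0,0],[0,0,0],0.01],[[0,0,0],[0,0,0],0.01],[[0,0,0],[0,0,0],0.01],[[0,0,0],[0,0,0],0.01],[[0,0,0],[0,0,0],0.01],[[0,0,0],[0,0,0],0.01],[[0,0,0],[0,0,0],0.01]]'

```text
time: 7.92
ee_pos: [0.4387, 0.3596, 0.015]
ee_rot: [[-0.078, 0.997, 0.001], [0.997, 0.078, 0.001], [0.001, 0.001, -1.0]]
ft_force: [-0.7, -0.2, 4.5]
width: 0.0227
```

```bash
python3 -c "
from plan import *
st()
"
```

```text
t 7.92 pos [438.7 359.6  15. ] phi 94.48 tilt [0.0011 0.0006] F [-0.7 -0.2  4.5] T [-0.04  0.04  0.  ] w 22.7 q [ 31.  19. 105.  -0.  56.  27.]
```

Call:
servo_tool --motion '[[[0,0,-0.002],[0,0,0],0.01],[[0,0,-0.005],[0,0,0],0.01],[[0,0,-0.01],[0,0,0],0.01],[[0,0,-0.015],[0,0,0],0.01],[[0,0,-0.02],[0,0,0],0.01],[[0,0,-0.02],[0,0,0],0.01],[[0,0,-0.02],[0,0,0],0.01],[[0,0,-0.01],[0,0,0],0.01]]'

```text
time: 8.58
ee_pos: [0.4392, 0.36, 0.1196]
ee_rot: [[-0.078, 0.997, 0.003], [0.997, 0.078, 0.002], [0.002, 0.003, -1.0]]
ft_force: [1.4, 1.0, -1.5]
width: 0.0226
```

```bash
python3 -c "
from plan import *
st()
from fit import *
im=ctrl.snapshot('side'); cv2.imwrite('pics/s2.png',cv2.resize(im[220:400,250:480],None,fx=3,fy=3))
st()
"
```

```text
t 8.58 pos [439.2 360.  119.6] phi 94.48 tilt [0.0031 0.0019] F [ 1.4  1.  -1.5] T [ 0.05 -0.02 -0.02] w 22.6 q [ 31.  11. 102.   0.  67.  27.]
t 8.63 pos [440.1 360.5 120.8] phi 94.48 tilt [0.0051 0.0031] F [ 2.6  2.1 -0.9] T [ 0.09 -0.08 -0.02] w 22.5 q [ 31.  11. 102.   0.  67.  27.]
```

View pics/s2.png

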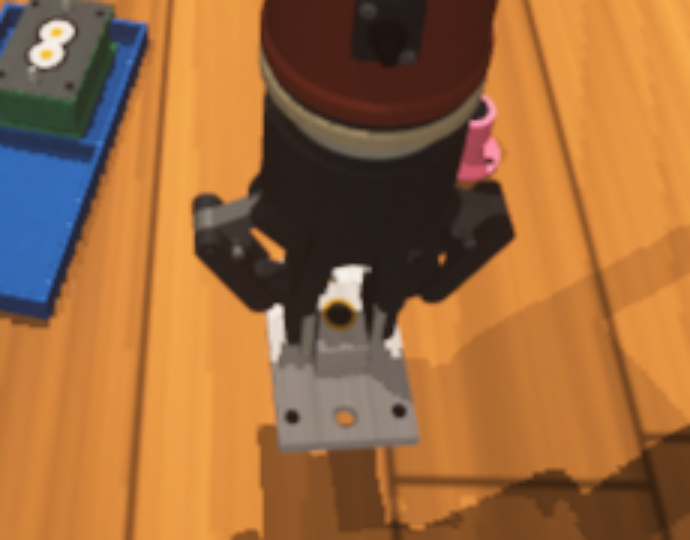

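```bash
python3 -c "
from plan import *
st()
a=tw(616.3,110,110,78.4,rows=22)
"
```

```text
t 8.63 pos [440.1 360.5 120.8] phi 94.48 tilt [0.0051 0.0031] F [ 2.6  2.1 -0.9] T [ 0.09 -0.08 -0.02] w 22.5 q [ 31.  11. 102.   0.  67.  27.]
22 rows of [[-0.011, 0.0087, 0.0005], [0, 0, 0.73]]
```

Call:
servo_tool --motion '[[[-0.004,0.003,0],[0,0,0.2],0.01],[[-0.007,0.006,0.0005],[0,0,0.53],0.01],[[-0.011,0.0087,0.0005],[0,0,0.73],0.01],[[-0.011,0.0087,0.0005],[0,0,0.73],0.01],[[-0.011,0.0087,0.0005],[0,0,0.73],0.01],[[-0.011,0.0087,0.0005],[0,0,0.73],0.01],[[-0.011,0.0087,0.0005],[0,0,0.73],0.01],[[-0.011,0.0087,0.0005],[0,0,0.73],0.01]]'

```text
time: 9.3
ee_pos: [0.5033, 0.2832, 0.1125]
ee_rot: [[0.013, 1.0, -0.0], [1.0, -0.013, -0.0], [-0.0, -0.0, -1.0]]
ft_force: [0.3, 1.3, -1.7]
width: 0.0226
```

Call:
servo_tool --motion '[[[-0.011,0.0087,0.0005],[0,0,0.73],0.01],[[-0.011,0.0087,0.0005],[0,0,0.73],0.01],[[-0.011,0.0087,0.0005],[0,0,0.73],0.01],[[-0.011,0.0087,0.0005],[0,0,0.73],0.01],[[-0.011,0.0087,0.0005],[0,0,0.73],0.01],[[-0.011,0.0087,0.0005],[0,0,0.73],0.01],[[-0.011,0.0087,0.0005],[0,0,0.73],0.01],[[-0.011,0.0087,0.0005],[0,0,0.73],0.01]]'

```text
time: 9.97
ee_pos: [0.5676, 0.1919, 0.1087]
ee_rot: [[0.114, 0.993, -0.0], [0.993, -0.114, 0.0], [0.0, -0.0, -1.0]]
ft_force: [0.2, 0.3, -2.9]
width: 0.0226
```

Call:
servo_tool --motion '[[[-0.011,0.0087,0.0005],[0,0,0.73],0.01],[[-0.011,0.0087,0.0005],[0,0,0.73],0.01],[[-0.011,0.0087,0.0005],[0,0,0.73],0.01],[[-0.011,0.0087,0.0005],[0,0,0.73],0.01],[[-0.011,0.0087,0.0005],[0,0,0.73],0.01],[[-0.007,0.006,0.0005],[0,0,0.5],0.01],[[-0.004,0.003,0],[0,0,0.2],0.01],[[0,0,0],[0,0,0],0.01]]'

```text
time: 10.63
ee_pos: [0.6098, 0.119, 0.1057]
ee_rot: [[0.189, 0.982, 0.0], [0.982, -0.189, -0.0], [-0.0, 0.0, -1.0]]
ft_force: [-0.7, -1.2, -2.0]
width: 0.0225
```

```bash
python3 -c "
from plan import *
st()
a=tw(616.3,110,110,78.4,rows=4)
"
```

```text
t 10.63 pos [609.8 119.  105.7] phi 79.09 tilt [ 0.     -0.0001] F [-0.7 -1.2 -2. ] T [-0.02  0.02  0.  ] w 22.5 q [ 4. 19. 94. -0. 67. 15.]
4 rows of [[-0.0019, 0.002, -0.0011], [0, 0, 0.17]]
```

Call:
servo_tool --motion '[[[-0.0019,0.002,0.001],[0,0,0.17],0.01],[[-0.0019,0.002,0.001],[0,0,0.17],0.01],[[-0.0019,0.002,0.001],[0,0,0.17],0.01],[[-0.0019,0.002,0.001],[0,0,0.17],0.01],[[0,0,0.001],[0,0,0],0.01],[[0,0,0],[0,0,0],0.01],[[0,0,0],[0,0,0],0.01],[[0,0,0],[0,0,0],0.01]]'

```text
time: 11.3
ee_pos: [0.6156, 0.1114, 0.1008]
ee_rot: [[0.199, 0.98, -0.0], [0.98, -0.199, 0.0], [0.0, -0.0, -1.0]]
ft_force: [-0.3, 0.6, -2.2]
width: 0.0226
```

```bash
python3 -c "
from plan import *
st()
from fit import *
t=ctrl.snapshot('top'); s=ctrl.snapshot('side')
cv2.imwrite('pics/raw_t3.png',t);cv2.imwrite('pics/raw_s3.png',s)
a=cv2.resize(s[170:320,200:340],None,fx=4,fy=4,interpolation=cv2.INTER_CUBIC)
cv2.imwrite('pics/s3.png',a)
cv2.imwrite('pics/t3.png',cv2.resize(t[110:220,230:330],None,fx=5,fy=5,interpolation=cv2.INTER_CUBIC))
st()
"
```

```text
t 11.3 pos [615.6 111.4 100.8] phi 78.51 tilt [-0.0001  0.    ] F [-0.3  0.6 -2.2] T [0.02 0.01 0.03] w 22.6 q [ 3. 20. 94.  0. 67. 15.]
t 11.4 pos [615.6 111.4 100.9] phi 78.51 tilt [0.0001 0.0001] F [-0.4  0.6 -2.3] T [-0.01 -0.03 -0.02] w 22.9 q [ 3. 20. 94.  0. 67. 15.]
```

View pics/s3.png

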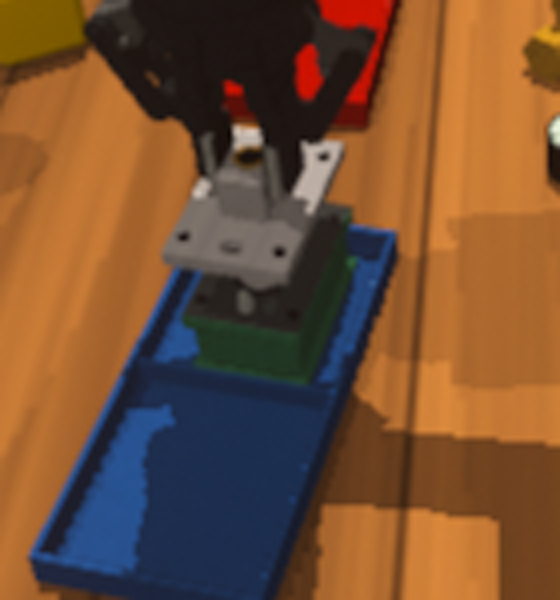

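View pics/t3.png

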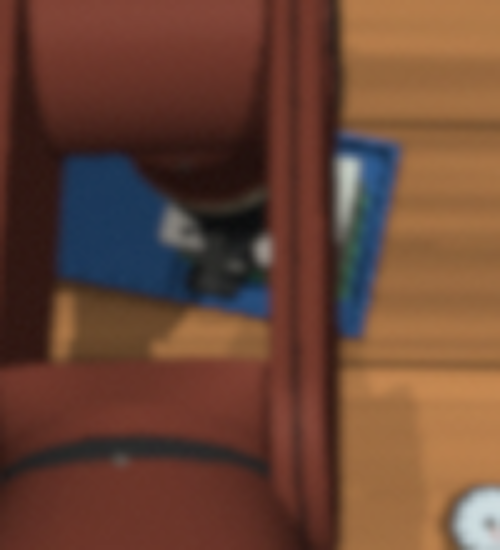

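```bash
python3 - <<'E'
from pins import *; import pickle
D=pickle.load(open("d0.pkl","rb")); s0=D['side']; s1=cv2.imread("pics/raw_s3.png")
def z1(u,v): return (235+(u-380+.5)/5-.5, 210+(v+.5)/5-.5)
def c3(u,v): return (200+(u+.5)/4-.5, 170+(v+.5)/4-.5)
H=[z1(513,57),z1(622,72),z1(572,193),z1(455,173)]
names=["far-L","far-R","near-R","near-L"]
hp={}
for n,q in zip(names,H):
    b=blob(s0,*q,3,False); w=ray(*b,"side",.048); hp[n]=w; print("H",n,np.round(q,1),np.round(b,2),(w*1e3).round(1))
C={"near-L":c3(182,236),"near-R":c3(279,252),"far-R":c3(323,156)}
for n,q in C.items():
    b=blob(s1,*q,3,False); w=ray(*b,"side",.0939); print("C",n,np.round(q,1),np.round(b,2),(w*1e3).round(1),"C-H",((w-hp[n])[:2]*1e3).round(1))
h=np.mean(list(hp.values()),0); print("H centre",h*1e3)
b=blob(s1,*c3(231,246),3,False); print("front hole",(ray(*b,"side",.0935)*1e3).round(1))
c,sn=np.cos(np.radians(-11.5)),np.sin(np.radians(-11.5))
for n in hp: d=(hp[n]-h)[:2]*1e3; print(n, round(c*d[0]+sn*d[1],1), round(-sn*d[0]+c*d[1],1))
E
```

```text
H far-L [261.2 221. ] [261.39 220.79] [629.7  70.4  48. ]
H far-R [283. 224.] [282.88 224.15] [582.9  79.8  48. ]
H near-R [273.  248.2] [272.8  248.31] [596.  146.8  48. ]
H near-L [249.6 244.2] [249.82 244.36] [643.1 137.2  48. ]
C near-L [245.1 228.6] [245.46 228.7 ] [644.8 138.3  93.9] C-H [1.7 1.1]
C near-R [269.4 232.6] [269.37 232.53] [597.8 147.6  93.9] C-H [1.8 0.8]
C far-R [280.4 208.6] [280.51 208.68] [583.8  81.5  93.9] C-H [0.9 1.6]
H centre [612.9341647  108.55618457  48.        ]
front hole [621.4 145.5  93.5]
far-L 24.0 -34.0
far-R -23.7 -34.1
near-R -24.2 34.1
near-L 23.9 34.1
```

```bash
python3 -c "
from plan import *
st()
a=tw(614.2,110.4,81,78.7,rows=5)
"
```

```text
t 11.4 pos [615.6 111.4 100.9] phi 78.51 tilt [0.0001 0.0001] F [-0.4  0.6 -2.3] T [-0.01 -0.03 -0.02] w 22.9 q [ 3. 20. 94.  0. 67. 15.]
5 rows of [[-0.0002, -0.0002, 0.004], [0, 0, -0.04]]
```

Call:
servo_tool --motion '[[[-0.0002,-0.0002,0.004],[0,0,-0.04],0.01],[[-0.0003,-0.0003,0.004],[0,0,-0.04],0.01],[[-0.0002,-0.0002,0.004],[0,0,-0.04],0.01],[[-0.0003,-0.0003,0.004],[0,0,-0.04],0.01],[[-0.0002,-0.0002,0.004],[0,0,-0.04],0.01],[[0,0,0],[0,0,0],0.01],[[0,0,0],[0,0,0],0.01],[[0,0,0],[0,0,0],0.01]]'

```text
time: 12.07
ee_pos: [0.6143, 0.1103, 0.0808]
ee_rot: [[0.196, 0.981, 0.0], [0.981, -0.196, 0.0], [0.0, 0.0, -1.0]]
ft_force: [-0.1, -0.4, -2.5]
width: 0.0225
```

```bash
python3 -c "
from plan import *
st()
from fit import *
s=ctrl.snapshot('side')
cv2.imwrite('pics/raw_s4.png',s)
a=cv2.resize(s[190:290,220:320],None,fx=6,fy=6,interpolation=cv2.INTER_CUBIC)
cv2.imwrite('pics/s4.png',a)
st()
"
```

```text
t 12.07 pos [614.3 110.3  80.8] phi 78.69 tilt [0.0001 0.    ] F [-0.1 -0.4 -2.5] T [ 0.01 -0.01 -0.  ] w 22.5 q [ 3. 21. 94.  0. 65. 14.]
t 12.12 pos [614.5 110.3  81.1] phi 78.7 tilt [0.0004 0.0001] F [-0.1 -0.4 -2.5] T [-0.03 -0.04  0.  ] w 22.5 q [ 3. 21. 94.  0. 65. 14.]
```

View pics/s4.png

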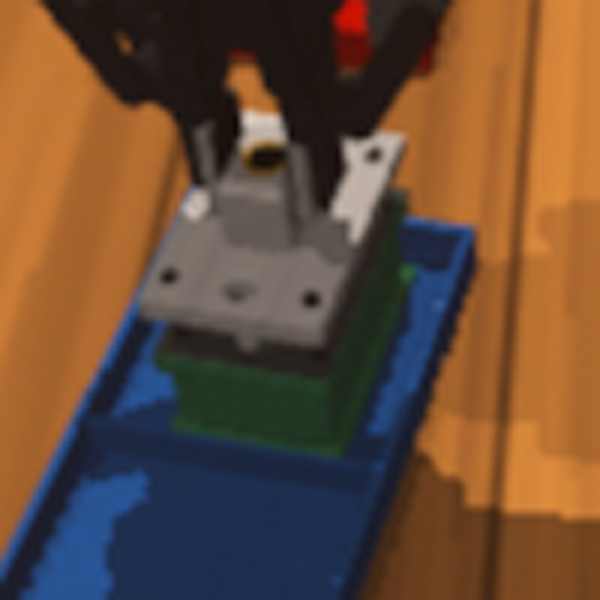

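```bash
cat > cmp.py <<'E'
from pins import *
def cmp(file,z,pts,hp=None):
    s1=cv2.imread(file)
    H=dict(zip(["far-L","far-R","near-R","near-L"],np.array([[629.7,70.4],[582.9,79.8],[596.,146.8],[643.1,137.2]])))
    ds=[]
    for n,q in pts.items():
        b=blob(s1,*q,3,False); w=ray(*b,"side",z)[:2]*1e3; d=w-H[n]; ds.append(d); print(n,np.round(b,2),w.round(1),"C-H",d.round(2))
E
python3 - <<'E'
from cmp import *
def c(u,v): return (220+(u+.5)/6-.5,190+(v+.5)/6-.5)
cmp("pics/raw_s4.png",.0739,{"near-L":c(169,275),"near-R":c(311,299),"far-R":c(374,153)})
E
```

```text
near-L [247.7 235.6] [643.6 137.5] C-H [0.46 0.34]
near-R [271.39 239.46] [596.1 147. ] C-H [0.12 0.18]
far-R [281.84 215.3 ] [582.9  79.9] C-H [0.03 0.09]
```

Call:
servo_tool --motion '[[[-0.0002,-0.0002,0.002],[0,0,0],0.01],[[0,0,0.002],[0,0,0],0.01],[[0,0,0.002],[0,0,0],0.01],[[0,0,0.002],[0,0,0],0.01],[[0,0,0.0015],[0,0,0],0.01],[[0,0,0.0015],[0,0,0],0.01],[[0,0,0.001],[0,0,0],0.01],[[0,0,0],[0,0,0],0.01]]'

```text
time: 12.78
ee_pos: [0.6137, 0.1101, 0.0684]
ee_rot: [[0.196, 0.981, -0.001], [0.981, -0.196, 0.0], [-0.0, -0.001, -1.0]]
ft_force: [-0.6, -0.0, -2.7]
width: 0.0225
```

```bash
python3 -c "
from plan import *
st()
"
```

```text
t 12.78 pos [613.7 110.1  68.4] phi 78.7 tilt [-0.0006  0.    ] F [-0.6 -0.  -2.7] T [ 0.03 -0.02  0.04] w 22.5 q [ 3. 22. 95.  0. 64. 14.]
```

Call:
servo_tool --motion '[[[0,0,0.001],[0,0,0],0.01],[[0,0,0.001],[0,0,0],0.01],[[0,0,0.001],[0,0,0],0.01],[[0,0,0.0007],[0,0,0],0.01],[[0,0,0.0005],[0,0,0],0.01],[[0,0,0.0003],[0,0,0],0.01],[[0,0,0],[0,0,0],0.01],[[0,0,0],[0,0,0],0.01]]'

```text
time: 13.45
ee_pos: [0.614, 0.1101, 0.0643]
ee_rot: [[0.196, 0.981, 0.0], [0.981, -0.196, 0.0], [0.0, 0.0, -1.0]]
ft_force: [-0.3, 0.4, -2.7]
width: 0.0228
```

```bash
python3 -c "
from plan import *
st()
"
```

```text
t 13.45 pos [614.  110.1  64.3] phi 78.7 tilt [0.0001 0.    ] F [-0.3  0.4 -2.7] T [-0.04 -0.   -0.03] w 22.8 q [ 3. 22. 95.  0. 63. 14.]
```

Call:
servo_tool --motion '[[[0,0,0.0004],[0,0,0],0.01],[[0,0,0.0004],[0,0,0],0.01],[[0,0,0.0004],[0,0,0],0.01],[[0,0,0.0003],[0,0,0],0.01],[[0,0,0.0003],[0,0,0],0.01],[[0,0,0],[0,0,0],0.01],[[0,0,0],[0,0,0],0.01],[[0,0,0],[0,0,0],0.01]]'

```text
time: 14.12
ee_pos: [0.614, 0.1101, 0.063]
ee_rot: [[0.196, 0.981, 0.0], [0.981, -0.196, 0.0], [0.0, 0.0, -1.0]]
ft_force: [-3.8, -1.2, 4.8]
width: 0.0228
```

```bash
python3 -c "
from plan import *
st()
"
```

```text
t 14.12 pos [614.  110.1  63. ] phi 78.69 tilt [0. 0.] F [-3.8 -1.2  4.8] T [-0.11  0.56 -0.05] w 22.8 q [ 3. 22. 95.  0. 63. 14.]
```

Call:
servo_tool --motion '[[[0,0,0],[0,0,0],0.028],[[0,0,0],[0,0,0],0.035],[[0,0,0],[0,0,0],0.045],[[0,0,0],[0,0,0],0.05],[[0,0,-0.003],[0,0,0],0.05],[[0,0,-0.01],[0,0,0],0.05],[[0,0,-0.02],[0,0,0],0.05],[[0,0,-0.025],[0,0,0],0.05]]'

```text
time: 14.78
ee_pos: [0.6126, 0.11, 0.1199]
ee_rot: [[0.196, 0.981, -0.004], [0.981, -0.196, -0.0], [-0.001, -0.003, -1.0]]
ft_force: [1.1, -0.0, 0.3]
width: 0.0499
```

Call:
servo_tool --motion '[[[0,0,-0.01],[0,0,0],0.085],[[-0.02,0.001,0],[0,0,0],0.085],[[-0.03,-0.005,0],[0,0,0],0.085],[[-0.03,-0.01,0],[0,0,0],0.085],[[-0.03,-0.01,0],[0,0,0],0.085],[[-0.02,-0.01,0],[0,0,0],0.085],[[0,0,0],[0,0,0],0.085],[[0,0,0],[0,0,0],0.085]]'

```text
time: 15.45
ee_pos: [0.5552, -0.0115, 0.1311]
ee_rot: [[0.198, 0.98, 0.001], [0.98, -0.198, 0.0], [0.0, 0.001, -1.0]]
ft_force: [0.3, 0.1, -0.6]
width: 0.0848
```

```bash
python3 -c "
from plan import *
st()
from fit import *
s=ctrl.snapshot('side')
cv2.imwrite('pics/raw_s5.png',s); 
cv2.imwrite('pics/s5.png',cv2.resize(s[190:290,220:320],None,fx=6,fy=6,interpolation=cv2.INTER_CUBIC))
"
```

```text
t 15.45 pos [555.2 -11.5 131.1] phi 78.57 tilt [0.0011 0.0001] F [ 0.3  0.1 -0.6] T [-0.03  0.02  0.05] w 84.8 q [ -9.   9. 103.   0.  68.   2.]
```

View pics/s5.png

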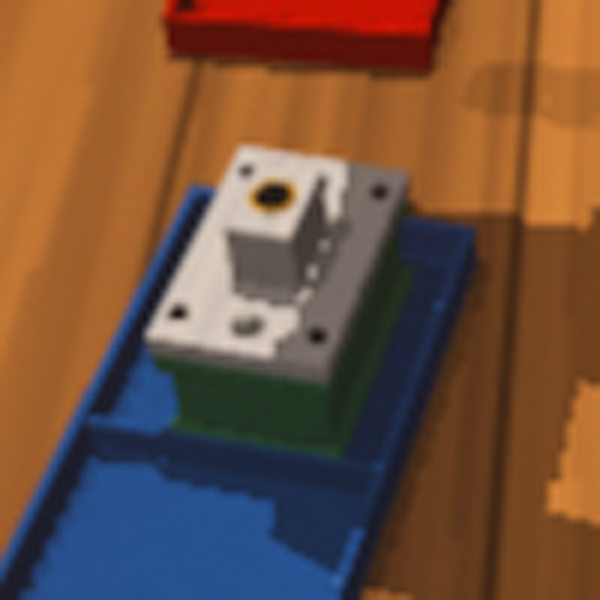

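```bash
python3 -c "
from plan import *
a=tw(451.7,-12.2,70,146.6,rows=14)
print(a)
"
```

```text
14 rows of [[0.0026, -0.0074, 0.0044], [0, 0, -4.85]] 
[451.7, -12.2, 70, 146.6]
```

Call:
servo_tool --motion '[[[0.0026,-0.0074,0.0044],[0,0,-4.85],0.085],[[0.0026,-0.0074,0.0044],[0,0,-4.85],0.085],[[0.0026,-0.0074,0.0044],[0,0,-4.85],0.085],[[0.0026,-0.0074,0.0044],[0,0,-4.85],0.085],[[0.0026,-0.0074,0.0044],[0,0,-4.85],0.085],[[0.0026,-0.0074,0.0044],[0,0,-4.85],0.085],[[0.0026,-0.0074,0.0044],[0,0,-4.85],0.085],[[0.0026,-0.0074,0.0044],[0,0,-4.85],0.085]]'

```text
time: 16.17
ee_pos: [0.4959, 0.0052, 0.0954]
ee_rot: [[-0.467, 0.884, 0.001], [0.884, 0.467, 0.0], [-0.0, 0.001, -1.0]]
ft_force: [0.6, -0.2, 0.9]
width: 0.0851
```

Call:
servo_tool --motion '[[[0.0026,-0.0074,0.0044],[0,0,-4.85],0.085],[[0.0026,-0.0074,0.0044],[0,0,-4.85],0.085],[[0.0026,-0.0074,0.0044],[0,0,-4.85],0.085],[[0.0026,-0.0074,0.0044],[0,0,-4.85],0.085],[[0.0026,-0.0074,0.0044],[0,0,-4.85],0.085],[[0.0026,-0.0074,0.0044],[0,0,-4.85],0.085],[[0,0,0],[0,0,0],0.085],[[0,0,0],[0,0,0],0.085]]'

```text
time: 16.83
ee_pos: [0.4522, -0.0115, 0.0691]
ee_rot: [[-0.834, 0.552, 0.0], [0.552, 0.834, 0.0], [-0.0, 0.0, -1.0]]
ft_force: [-0.5, 0.1, -0.3]
width: 0.085
```

```bash
python3 -c "
from plan import *
st()
a=tw(451.7,-12.2,20,146.6,rows=5)
"
```

```text
t 16.83 pos [452.2 -11.5  69.1] phi 146.49 tilt [0.0004 0.0002] F [-0.5  0.1 -0.3] T [ 0.01 -0.   -0.02] w 85.0 q [-11.  -0. 120.   0.  60. -68.]
5 rows of [[0.0, -0.0002, 0.0098], [0, 0, -0.02]]
```

Call:
servo_tool --motion '[[[0,-0.0005,0.01],[0,0,0],0.085],[[0,-0.0005,0.012],[0,0,0],0.085],[[0,0,0.012],[0,0,0],0.085],[[0,0,0.012],[0,0,0],0.085],[[0,0,0.009],[0,0,0],0.085],[[0,0,0.005],[0,0,0],0.085],[[0,0,0.002],[0,0,0],0.085],[[0,0,0],[0,0,0],0.085]]'

```text
time: 17.5
ee_pos: [0.451, -0.0129, 0.0065]
ee_rot: [[-0.835, 0.551, -0.001], [0.551, 0.835, 0.0], [0.001, -0.0, -1.0]]
ft_force: [-0.2, -0.2, 0.1]
width: 0.0851
```

```bash
python3 -c "
from plan import *
st()
from fit import *
s=ctrl.snapshot('side')
cv2.imwrite('pics/s6.png',cv2.resize(s[130:260,290:420],None,fx=4,fy=4,interpolation=cv2.INTER_CUBIC))
st()
"
```

```text
t 17.5 pos [451.  -12.9   6.5] phi 146.58 tilt [-0.0007  0.0002] F [-0.2 -0.2  0.1] T [ 0.02 -0.05  0.02] w 85.1 q [-12.   6. 122.   0.  52. -68.]
t 17.55 pos [451.4 -13.    7. ] phi 146.59 tilt [ 0.0001 -0.    ] F [-0.1  0.2 -0.3] T [ 0.06  0.02 -0.03] w 85.0 q [-12.   6. 122.   0.  52. -68.]
```

View pics/s6.png

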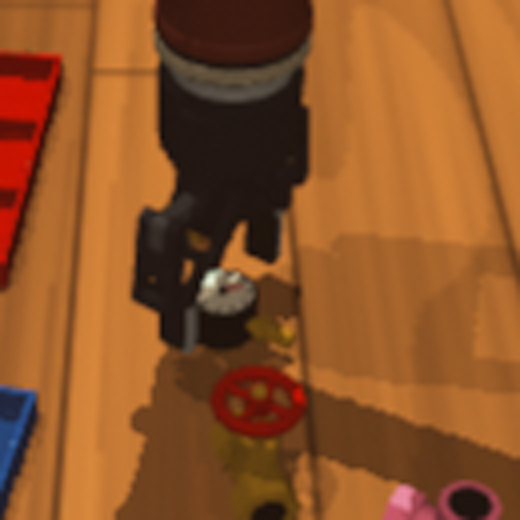

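Call:
servo_tool --motion '[[[0,0,0],[0,0,0],0.065],[[0,0,0],[0,0,0],0.055],[[0,0,0],[0,0,0],0.048],[[0,0,0],[0,0,0],0.044],[[0,0,0],[0,0,0],0.03],[[0,0,0],[0,0,0],0.03],[[0,0,0],[0,0,0],0.03],[[0,0,0],[0,0,0],0.03]]'

```text
time: 18.22
ee_pos: [0.4519, -0.013, 0.0078]
ee_rot: [[-0.835, 0.551, 0.001], [0.551, 0.835, 0.0], [-0.001, 0.001, -1.0]]
ft_force: [-1.5, 0.3, 6.3]
width: 0.0397
```

```bash
python3 -c "
from plan import *
st()
"
```

```text
t 18.22 pos [451.9 -13.    7.8] phi 146.59 tilt [0.0014 0.0001] F [-1.5  0.3  6.3] T [0.26 0.27 0.01] w 39.7 q [-12.   6. 122.   0.  52. -68.]
```

Call:
servo_tool --motion '[[[0,0,-0.002],[0,0,0],0.03],[[0,0,-0.006],[0,0,0],0.03],[[0,0,-0.012],[0,0,0],0.03],[[0,0,-0.02],[0,0,0],0.03],[[0,0,-0.025],[0,0,0],0.03],[[0,0,-0.025],[0,0,0],0.03],[[0,0,-0.02],[0,0,0],0.03],[[0,0,-0.01],[0,0,0],0.03]]'

```text
time: 18.88
ee_pos: [0.4526, -0.0134, 0.13]
ee_rot: [[-0.835, 0.55, 0.004], [0.55, 0.835, -0.001], [-0.004, 0.002, -1.0]]
ft_force: [1.0, -0.3, -1.2]
width: 0.0399
```

```bash
python3 -c "
from plan import *
st()
tw(636.8,203.7,118,78.8,rows=16)
"
```

```text
t 18.88 pos [452.6 -13.4 130. ] phi 146.6 tilt [ 0.0042 -0.0009] F [ 1.  -0.3 -1.2] T [ 0.01 -0.03 -0.03] w 39.9 q [-12.  -6. 118.  -0.  67. -68.]
16 rows of [[0.0079, 0.0171, 0.0008], [0, 0, 4.24]]
```

Call:
servo_tool --motion '[[[0.0079,0.0171,0.0005],[0,0,4.24],0.03],[[0.0079,0.0171,0.0005],[0,0,4.24],0.03],[[0.0079,0.0171,0.0005],[0,0,4.24],0.03],[[0.0079,0.0171,0.0005],[0,0,4.24],0.03],[[0.0079,0.0171,0.0005],[0,0,4.24],0.03],[[0.0079,0.0171,0.0005],[0,0,4.24],0.03],[[0.0079,0.0171,0.0005],[0,0,4.24],0.03],[[0.0079,0.0171,0.0005],[0,0,4.24],0.03]]'

```text
time: 19.55
ee_pos: [0.5098, 0.1241, 0.1221]
ee_rot: [[-0.382, 0.924, -0.002], [0.924, 0.382, -0.0], [0.0, -0.001, -1.0]]
ft_force: [0.5, -0.2, -1.0]
width: 0.0397
```

Call:
servo_tool --motion '[[[0.0079,0.0171,0.0005],[0,0,4.24],0.03],[[0.0079,0.0171,0.0005],[0,0,4.24],0.03],[[0.0079,0.0171,0.0005],[0,0,4.24],0.03],[[0.0079,0.0171,0.0005],[0,0,4.24],0.03],[[0.0079,0.0171,0.0005],[0,0,4.24],0.03],[[0.0079,0.0171,0.0005],[0,0,4.24],0.03],[[0.0079,0.0171,0.0005],[0,0,4.24],0.03],[[0.004,0.0085,0],[0,0,2.5],0.03]]'

```text
time: 20.22
ee_pos: [0.6272, 0.2012, 0.1183]
ee_rot: [[0.168, 0.986, -0.001], [0.986, -0.168, -0.0], [-0.0, -0.001, -1.0]]
ft_force: [-0.2, 0.1, -1.4]
width: 0.04
```

```bash
python3 -c "
from plan import *
st()
tw(636.8,203.7,40,78.8,rows=7)
"
```

```text
t 20.22 pos [627.2 201.2 118.3] phi 80.3 tilt [-0.0006 -0.    ] F [-0.2  0.1 -1.4] T [ 0.01  0.03 -0.02] w 40.0 q [11. 23. 88.  0. 70. 21.]
7 rows of [[0.0006, 0.0013, 0.0112], [0, 0, 0.21]]
```

Call:
servo_tool --motion '[[[0.0006,0.0014,0.01],[0,0,0.2],0.03],[[0.0006,0.0014,0.013],[0,0,0.2],0.03],[[0.0006,0.0014,0.013],[0,0,0.2],0.03],[[0.0006,0.0014,0.013],[0,0,0.2],0.03],[[0.0006,0.0014,0.013],[0,0,0.2],0.03],[[0.0006,0.0014,0.01],[0,0,0.2],0.03],[[0,0,0.006],[0,0,0],0.03],[[0,0,0],[0,0,0],0.03]]'

```text
time: 20.88
ee_pos: [0.6337, 0.2022, 0.0389]
ee_rot: [[0.186, 0.983, -0.004], [0.983, -0.186, -0.001], [-0.001, -0.003, -1.0]]
ft_force: [-1.1, -0.4, -1.0]
width: 0.0398
```

```bash
python3 -c "
from plan import *
st()
from fit import *
s=ctrl.snapshot('side')
cv2.imwrite('pics/s7.png',cv2.resize(s[190:340,190:330],None,fx=4,fy=4,interpolation=cv2.INTER_CUBIC))
st(); tw(636.8,203.7,20,78.8,rows=4)
"
```

```text
t 20.88 pos [633.7 202.2  38.9] phi 79.3 tilt [-0.0036 -0.0007] F [-1.1 -0.4 -1. ] T [0.01 0.01 0.04] w 39.8 q [11. 29. 88. -0. 63. 22.]
t 20.93 pos [634.5 202.4  40.3] phi 79.3 tilt [-0.0019 -0.0003] F [-0.3  0.8 -1.2] T [-0.05  0.06  0.  ] w 39.8 q [11. 29. 88.  0. 63. 22.]
4 rows of [[0.0004, 0.0005, 0.0051], [0, 0, 0.13]]
```

View pics/s7.png

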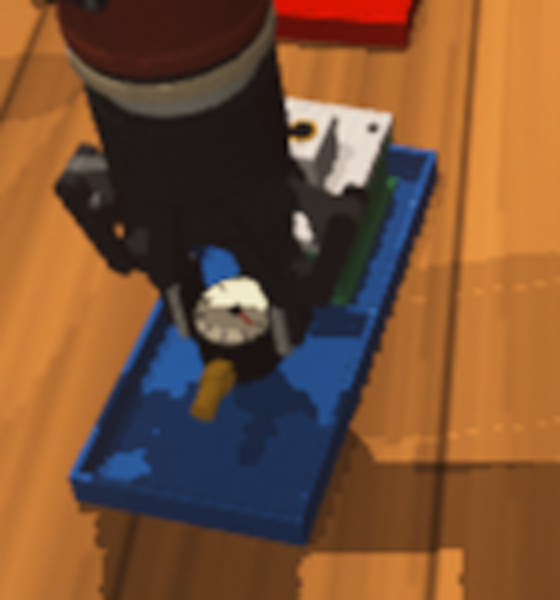

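Call:
servo_tool --motion '[[[0.0004,0.0005,0.006],[0,0,0.1],0.03],[[0.0004,0.0005,0.006],[0,0,0.1],0.03],[[0.0004,0.0005,0.006],[0,0,0.1],0.03],[[0,0,0.004],[0,0,0],0.03],[[0,0,0.003],[0,0,0],0.03],[[0,0,0.001],[0,0,0],0.03],[[0,0,0],[0,0,0],0.03],[[0,0,0],[0,0,0],0.03]]'

```text
time: 21.6
ee_pos: [0.637, 0.2035, 0.0155]
ee_rot: [[0.191, 0.982, 0.0], [0.982, -0.191, 0.0], [0.0, 0.0, -1.0]]
ft_force: [0.2, -0.2, -1.5]
width: 0.0401
```

```bash
python3 -c "
from plan import *
st()
"
```

```text
t 21.6 pos [637.  203.5  15.5] phi 79.0 tilt [0.0001 0.0001] F [ 0.2 -0.2 -1.5] T [ 0.06 -0.01 -0.  ] w 40.1 q [11. 31. 88.  0. 61. 22.]
```

Down the last 4.7 mm slowly.

Call:
servo_tool --motion '[[[0,0,0.001],[0,0,0],0.03],[[0,0,0.001],[0,0,0],0.03],[[0,0,0.0008],[0,0,0],0.03],[[0,0,0.0006],[0,0,0],0.03],[[0,0,0.0005],[0,0,0],0.03],[[0,0,0.0004],[0,0,0],0.03],[[0,0,0],[0,0,0],0.03],[[0,0,0],[0,0,0],0.03]]'

```text
time: 22.27
ee_pos: [0.6369, 0.2035, 0.0111]
ee_rot: [[0.191, 0.982, -0.0], [0.982, -0.191, -0.0], [-0.0, -0.0, -1.0]]
ft_force: [-1.9, 0.9, -1.3]
width: 0.0399
```

```bash
python3 -c "
from plan import *
st()
"
```

```text
t 22.27 pos [636.9 203.5  11.1] phi 79.0 tilt [-0. -0.] F [-1.9  0.9 -1.3] T [ 0.01 -0.03  0.01] w 39.9 q [11. 31. 88. -0. 60. 22.]
```

Call:
servo_tool --motion '[[[0,0,0.0003],[0,0,0],0.03],[[0,0,0.0003],[0,0,0],0.03],[[0,0,0.0003],[0,0,0],0.03],[[0,0,0.0003],[0,0,0],0.03],[[0,0,0],[0,0,0],0.03],[[0,0,0],[0,0,0],0.03],[[0,0,0],[0,0,0],0.03],[[0,0,0],[0,0,0],0.03]]'

```text
time: 22.93
ee_pos: [0.637, 0.2035, 0.0109]
ee_rot: [[0.191, 0.982, 0.0], [0.982, -0.191, -0.0], [-0.0, 0.0, -1.0]]
ft_force: [-4.2, -1.6, 5.9]
width: 0.0403
```

```bash
python3 -c "
from plan import *
st()
"
```

```text
t 22.93 pos [637.  203.5  10.9] phi 79.01 tilt [ 0.0001 -0.    ] F [-4.2 -1.6  5.9] T [-0.17  0.52 -0.01] w 40.3 q [11. 31. 88. -0. 60. 22.]
```

Call:
servo_tool --motion '[[[0,0,0],[0,0,0],0.043],[[0,0,0],[0,0,0],0.048],[[0,0,0],[0,0,0],0.055],[[0,0,0],[0,0,0],0.055],[[0,0,-0.004],[0,0,0],0.055],[[0,0,-0.012],[0,0,0],0.055],[[0,0,-0.025],[0,0,0],0.055],[[0,0,-0.03],[0,0,0],0.055]]'

```text
time: 23.6
ee_pos: [0.6352, 0.2031, 0.0801]
ee_rot: [[0.191, 0.982, -0.004], [0.982, -0.191, -0.001], [-0.002, -0.004, -1.0]]
ft_force: [1.3, 0.3, 0.4]
width: 0.0545
```

Call:
servo_tool --motion '[[[0,0,-0.025],[0,0,0],0.085],[[0,0,-0.015],[0,0,0],0.085],[[0,-0.02,-0.005],[0,0,1],0.085],[[0,-0.025,0],[0,0,2],0.085],[[0,-0.025,0],[0,0,2],0.085],[[0,-0.02,0],[0,0,2],0.085],[[0,0,0],[0,0,0],0.085],[[0,0,0],[0,0,0],0.085]]'

```text
time: 24.27
ee_pos: [0.5488, 0.2244, 0.1264]
ee_rot: [[0.307, 0.952, 0.001], [0.952, -0.307, 0.0], [0.0, 0.001, -1.0]]
ft_force: [0.4, 0.0, 1.2]
width: 0.0852
```

```bash
python3 -c "
from plan import *
st()
from fit import *
s=ctrl.snapshot('side'); t=ctrl.snapshot('top')
cv2.imwrite('pics/raw_s8.png',s);cv2.imwrite('pics/raw_t8.png',t)
cv2.imwrite('pics/s8.png',s);cv2.imwrite('pics/t8.png',t)
tw(437,111.3,110,44,rows=8)
"
```

```text
t 24.27 pos [548.8 224.4 126.4] phi 72.09 tilt [0.0006 0.    ] F [0.4 0.  1.2] T [ 0.02 -0.02 -0.05] w 85.2 q [15. 14. 98. -0. 68. 33.]
8 rows of [[-0.0195, -0.0052, 0.0021], [0, 0, 3.5]]
```

View pics/s8.png

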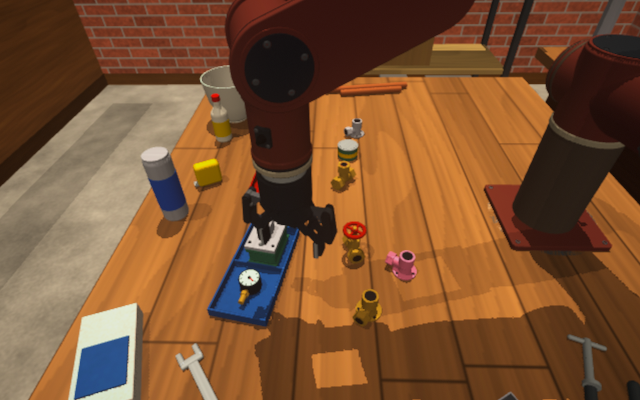

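View pics/t8.png

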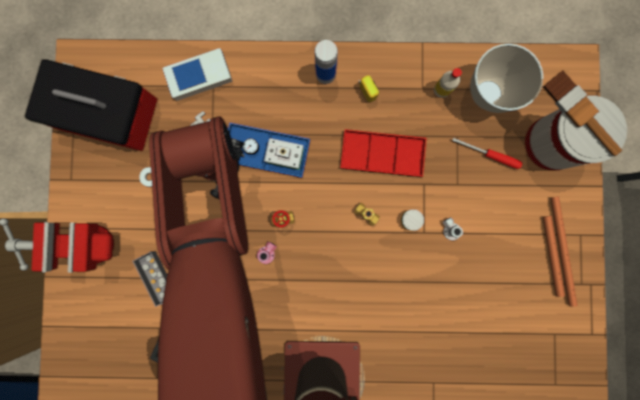

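Call:
servo_tool --motion '[[[-0.0195,-0.0052,0.0021],[0,0,3.5],0.085],[[-0.0195,-0.0052,0.0021],[0,0,3.5],0.085],[[-0.0195,-0.0052,0.0021],[0,0,3.5],0.085],[[-0.0195,-0.0052,0.0021],[0,0,3.5],0.085],[[-0.0195,-0.0052,0.0021],[0,0,3.5],0.085],[[-0.0195,-0.0052,0.0021],[0,0,3.5],0.085],[[-0.0195,-0.0052,0.0021],[0,0,3.5],0.085],[[-0.0195,-0.0052,0.0021],[0,0,3.5],0.085]]'

```text
time: 25.03
ee_pos: [0.4365, 0.1101, 0.1094]
ee_rot: [[0.722, 0.692, 0.001], [0.692, -0.722, -0.0], [0.0, 0.001, -1.0]]
ft_force: [0.3, 0.2, 0.3]
width: 0.0847
```

Call:
servo_tool --motion '[[[0,0,0],[0,0,0],0.085],[[0,0,0],[0,0,0],0.085],[[0,0,0],[0,0,0],0.085],[[0,0,0],[0,0,0],0.085],[[0,0,0],[0,0,0],0.085],[[0,0,0],[0,0,0],0.085],[[0,0,0],[0,0,0],0.085],[[0,0,0],[0,0,0],0.085]]'

```text
time: 25.7
ee_pos: [0.436, 0.1115, 0.109]
ee_rot: [[0.719, 0.695, -0.0], [0.695, -0.719, 0.0], [-0.0, -0.0, -1.0]]
ft_force: [0.4, 0.4, -0.2]
width: 0.0848
```

```bash
python3 -c "
from plan import *
st()
tw(437,111.3,44,44,rows=5)
"
```

```text
t 25.7 pos [436.  111.5 109. ] phi 44.02 tilt [-0.0002  0.    ] F [ 0.4  0.4 -0.2] T [0.04 0.03 0.06] w 84.8 q [  4.  -4. 119.   0.  65.  50.]
5 rows of [[0.0001, 0.0002, 0.013], [0, 0, 0.0]]
```

Call:
servo_tool --motion '[[[0.0002,0.0003,0.008],[0,0,0],0.085],[[0.0002,0.0003,0.012],[0,0,0],0.085],[[0.0002,0.0003,0.014],[0,0,0],0.085],[[0,0,0.014],[0,0,0],0.085],[[0,0,0.01],[0,0,0],0.085],[[0,0,0.005],[0,0,0],0.085],[[0,0,0.002],[0,0,0],0.085],[[0,0,0],[0,0,0],0.085]]'

```text
time: 26.37
ee_pos: [0.4367, 0.1111, 0.0437]
ee_rot: [[0.719, 0.695, -0.001], [0.695, -0.719, -0.0], [-0.001, -0.001, -1.0]]
ft_force: [0.3, -0.3, 0.4]
width: 0.0848
```

```bash
python3 -c "
from plan import *
st()
from fit import *
s=ctrl.snapshot('side'); t=ctrl.snapshot('top')
cv2.imwrite('pics/s9.png',cv2.resize(s[150:300,280:430],None,fx=4,fy=4,interpolation=cv2.INTER_CUBIC))
"
```

```text
t 26.37 pos [436.7 111.1  43.7] phi 44.0 tilt [-0.0008 -0.    ] F [ 0.3 -0.3  0.4] T [-0.03  0.01  0.  ] w 84.8 q [  4.   2. 121.   0.  57.  50.]
```

View pics/s9.png

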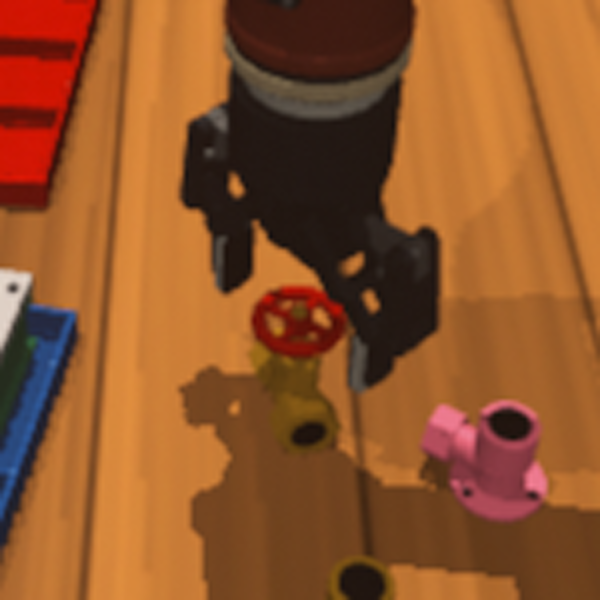

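Call:
servo_tool --motion '[[[0,0,0],[0,0,0],0.07],[[0,0,0],[0,0,0],0.062],[[0,0,0],[0,0,0],0.056],[[0,0,0],[0,0,0],0.052],[[0,0,0],[0,0,0],0.048],[[0,0,0],[0,0,0],0.04],[[0,0,0],[0,0,0],0.036],[[0,0,0],[0,0,0],0.036]]'

```text
time: 27.13
ee_pos: [0.4371, 0.1117, 0.0447]
ee_rot: [[0.719, 0.695, 0.0], [0.695, -0.719, 0.001], [0.001, -0.001, -1.0]]
ft_force: [-1.9, 2.7, 6.1]
width: 0.0462
```

```bash
python3 -c "
from plan import *
st()
"
```

```text
t 27.13 pos [437.1 111.7  44.7] phi 43.99 tilt [0.0003 0.0011] F [-1.9  2.7  6.1] T [ 0.51  0.38 -0.05] w 46.2 q [  4.   2. 121.   0.  57.  50.]
```

Call:
servo_tool --motion '[[[0,0,-0.002],[0,0,0],0.036],[[0,0,-0.006],[0,0,0],0.036],[[0,0,-0.012],[0,0,0],0.036],[[0,0,-0.018],[0,0,0],0.036],[[0,0,-0.02],[0,0,0],0.036],[[0,0,-0.02],[0,0,0],0.036],[[0,0,-0.018],[0,0,0],0.036],[[0,0,-0.01],[0,0,0],0.036]]'

```text
time: 27.8
ee_pos: [0.4377, 0.111, 0.1523]
ee_rot: [[0.719, 0.695, 0.002], [0.695, -0.719, -0.0], [0.002, 0.002, -1.0]]
ft_force: [-0.9, 0.1, -3.2]
width: 0.0459
```

```bash
python3 -c "
from plan import *
from fit import *
st()
s=ctrl.snapshot('side')
cv2.imwrite('pics/s10.png',cv2.resize(s[100:300,260:460],None,fx=3,fy=3,interpolation=cv2.INTER_CUBIC))
st()
tw(617.1,-240.4,145,114,rows=23)
"
```

```text
t 27.8 pos [437.7 111.  152.3] phi 44.0 tilt [ 0.0024 -0.0001] F [-0.9  0.1 -3.2] T [ 0.03 -0.    0.04] w 45.9 q [  4.  -8. 117.  -0.  70.  50.]
t 27.85 pos [438.7 111.1 153.5] phi 44.0 tilt [0.0047 0.0001] F [ 1.8  0.  -2.5] T [ 0.04 -0.09 -0.02] w 45.8 q [  4.  -8. 117.  -0.  70.  50.]
23 rows of [[-0.0141, 0.0116, 0.0004], [0, 0, -3.04]]
```

View pics/s10.png

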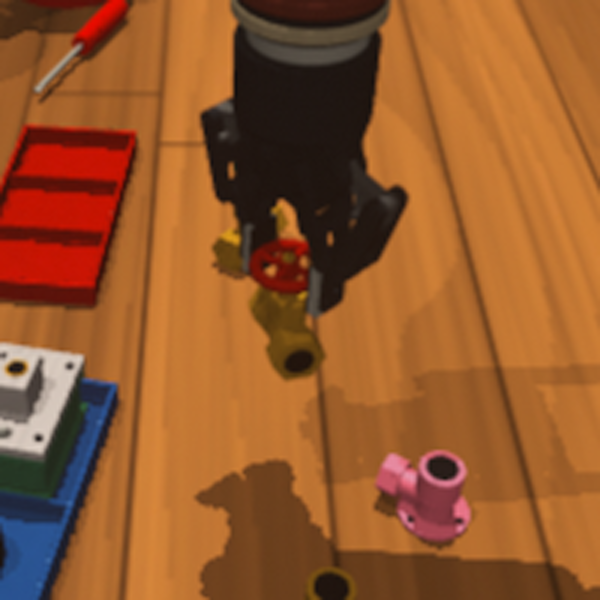

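Call:
servo_tool --motion '[[[-0.007,0.006,0.0004],[0,0,-1.5],0.036],[[-0.0141,0.0116,0.0004],[0,0,-3.04],0.036],[[-0.0141,0.0116,0.0004],[0,0,-3.04],0.036],[[-0.0141,0.0116,0.0004],[0,0,-3.04],0.036],[[-0.0141,0.0116,0.0004],[0,0,-3.04],0.036],[[-0.0141,0.0116,0.0004],[0,0,-3.04],0.036],[[-0.0141,0.0116,0.0004],[0,0,-3.04],0.036],[[-0.0141,0.0116,0.0004],[0,0,-3.04],0.036]]'

```text
time: 28.52
ee_pos: [0.4441, -0.0256, 0.1456]
ee_rot: [[0.392, 0.92, -0.002], [0.92, -0.392, 0.0], [-0.001, -0.002, -1.0]]
ft_force: [0.6, 0.3, -3.3]
width: 0.0458
```

Call:
servo_tool --motion '[[[-0.0141,0.0116,0.0004],[0,0,-3.04],0.036],[[-0.0141,0.0116,0.0004],[0,0,-3.04],0.036],[[-0.0141,0.0116,0.0004],[0,0,-3.04],0.036],[[-0.0141,0.0116,0.0004],[0,0,-3.04],0.036],[[-0.0141,0.0116,0.0004],[0,0,-3.04],0.036],[[-0.0141,0.0116,0.0004],[0,0,-3.04],0.036],[[-0.0141,0.0116,0.0004],[0,0,-3.04],0.036],[[-0.0141,0.0116,0.0004],[0,0,-3.04],0.036]]'

```text
time: 29.18
ee_pos: [0.51, -0.1548, 0.1421]
ee_rot: [[-0.021, 1.0, -0.002], [1.0, 0.021, 0.001], [0.001, -0.002, -1.0]]
ft_force: [0.4, 0.4, -3.8]
width: 0.0461
```

Call:
servo_tool --motion '[[[-0.0141,0.0116,0.0004],[0,0,-3.04],0.036],[[-0.0141,0.0116,0.0004],[0,0,-3.04],0.036],[[-0.0141,0.0116,0.0004],[0,0,-3.04],0.036],[[-0.0141,0.0116,0.0004],[0,0,-3.04],0.036],[[-0.0141,0.0116,0.0004],[0,0,-3.04],0.036],[[-0.0141,0.0116,0.0004],[0,0,-3.04],0.036],[[-0.007,0.006,0],[0,0,-1.5],0.036],[[0,0,0],[0,0,0],0.036]]'

```text
time: 29.85
ee_pos: [0.6003, -0.2326, 0.1395]
ee_rot: [[-0.356, 0.934, -0.001], [0.935, 0.356, 0.0], [0.001, -0.001, -1.0]]
ft_force: [-0.4, 1.7, -2.8]
width: 0.046
```

```bash
python3 -c "
from plan import *
st()
tw(617.1,-240.4,75,114,rows=6)
"
```

```text
t 29.85 pos [ 600.3 -232.6  139.5] phi 110.85 tilt [-0.0011  0.0003] F [-0.4  1.7 -2.8] T [0.01 0.06 0.03] w 46.0 q [-28.  20.  89.  -0.  71. -49.]
6 rows of [[-0.0023, 0.0021, 0.0108], [0, 0, -0.52]]
```

Call:
servo_tool --motion '[[[-0.0023,0.002,0.008],[0,0,-0.52],0.036],[[-0.0023,0.002,0.01],[0,0,-0.52],0.036],[[-0.0023,0.002,0.01],[0,0,-0.52],0.036],[[-0.0023,0.002,0.01],[0,0,-0.52],0.036],[[-0.0023,0.002,0.01],[0,0,-0.52],0.036],[[-0.0023,0.002,0.008],[0,0,-0.52],0.036],[[0,0,0.004],[0,0,0],0.036],[[0,0,0],[0,0,0],0.036]]'

```text
time: 30.52
ee_pos: [0.6153, -0.2394, 0.0794]
ee_rot: [[-0.406, 0.914, -0.003], [0.914, 0.406, 0.001], [0.002, -0.002, -1.0]]
ft_force: [-0.4, 0.6, -3.4]
width: 0.046
```

```bash
python3 -c "
from plan import *
from fit import *
st()
s=ctrl.snapshot('side')
t=ctrl.snapshot('top')
cv2.imwrite('pics/s11.png',np.hstack([cv2.resize(s[70:210,210:350],None,fx=4,fy=4,interpolation=cv2.INTER_CUBIC)[:, :]]))
cv2.imwrite('pics/t11.png',cv2.resize(t[110:230,330:460],None,fx=4,fy=4,interpolation=cv2.INTER_CUBIC))
st()
tw(617.1,-240.4,55,114,rows=6)
"
```

```text
t 30.52 pos [ 615.3 -239.4   79.4] phi 113.96 tilt [-0.0025  0.0013] F [-0.4  0.6 -3.4] T [ 0.01  0.04 -0.01] w 46.0 q [-28.  25.  88.  -0.  66. -52.]
t 30.62 pos [ 616.2 -239.8   81.3] phi 113.95 tilt [-0.0002  0.0001] F [ 0.2 -0.7 -3.6] T [-0.02 -0.01  0.02] w 46.3 q [-28.  25.  88.   0.  66. -52.]
6 rows of [[-0.0001, 0.0001, 0.0044], [0, 0, -0.01]]
```

View pics/s11.png

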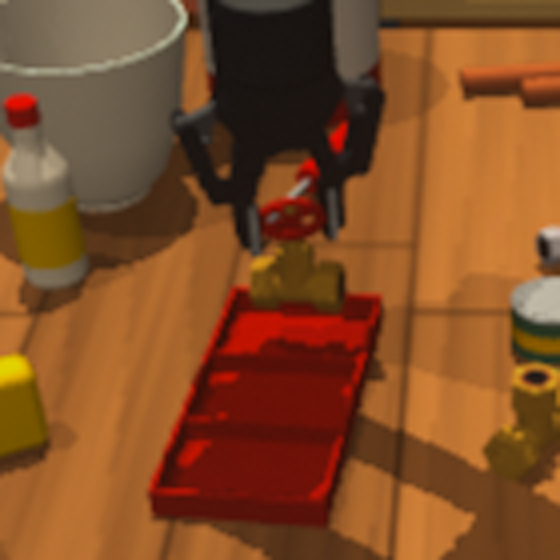

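View pics/t11.png

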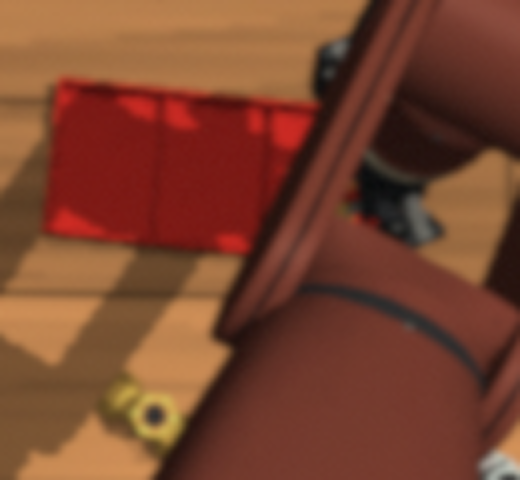

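Call:
servo_tool --motion '[[[-0.0003,0.0003,0.004],[0,0,0],0.036],[[-0.0003,0.0003,0.005],[0,0,0],0.036],[[0,0,0.006],[0,0,0],0.036],[[0,0,0.006],[0,0,0],0.036],[[0,0,0.004],[0,0,0],0.036],[[0,0,0.002],[0,0,0],0.036],[[0,0,0.001],[0,0,0],0.036],[[0,0,0],[0,0,0],0.036]]'

```text
time: 31.28
ee_pos: [0.6168, -0.2401, 0.0529]
ee_rot: [[-0.406, 0.914, -0.001], [0.914, 0.406, 0.0], [0.0, -0.0, -1.0]]
ft_force: [0.1, -0.3, -2.7]
width: 0.0459
```

Call:
servo_tool --motion '[[[0,0,0.001],[0,0,0],0.036],[[0,0,0.001],[0,0,0],0.036],[[0,0,0.0008],[0,0,0],0.036],[[0,0,0.0006],[0,0,0],0.036],[[0,0,0],[0,0,0],0.036],[[0,0,0],[0,0,0],0.036],[[0,0,0],[0,0,0],0.036],[[0,0,0],[0,0,0],0.036]]'

```text
time: 31.95
ee_pos: [0.617, -0.2402, 0.05]
ee_rot: [[-0.406, 0.914, 0.0], [0.914, 0.406, -0.0], [-0.0, 0.0, -1.0]]
ft_force: [0.5, 0.1, -3.4]
width: 0.0462
```

```bash
python3 -c "
from plan import *
st()
"
```

```text
t 31.95 pos [ 617.  -240.2   50. ] phi 113.96 tilt [ 0.0001 -0.    ] F [ 0.5  0.1 -3.4] T [ 0.06 -0.07 -0.02] w 46.2 q [-28.  28.  89.   0.  63. -52.]
```

Call:
servo_tool --motion '[[[0,0,0.0007],[0,0,0],0.036],[[0,0,0.0007],[0,0,0],0.036],[[0,0,0.0005],[0,0,0],0.036],[[0,0,0.0003],[0,0,0],0.036],[[0,0,0.0003],[0,0,0],0.036],[[0,0,0.0003],[0,0,0],0.036],[[0,0,0],[0,0,0],0.036],[[0,0,0],[0,0,0],0.036]]'

```text
time: 32.62
ee_pos: [0.6172, -0.2405, 0.0479]
ee_rot: [[-0.406, 0.914, 0.0], [0.914, 0.406, -0.001], [-0.001, 0.0, -1.0]]
ft_force: [-3.8, 0.6, 4.2]
width: 0.046
```

```bash
python3 -c "
from plan import *
st()
"
```

```text
t 32.62 pos [ 617.2 -240.5   47.9] phi 113.96 tilt [ 0.0004 -0.0006] F [-3.8  0.6  4.2] T [-0.    0.57 -0.05] w 46.0 q [-28.  28.  89.  -0.  63. -52.]
```

Call:
servo_tool --motion '[[[0,0,0],[0,0,0],0.048],[[0,0,0],[0,0,0],0.052],[[0,0,0],[0,0,0],0.06],[[0,0,0],[0,0,0],0.07],[[0,0,-0.004],[0,0,0],0.07],[[0,0,-0.012],[0,0,0],0.07],[[0,0,-0.025],[0,0,0],0.085],[[0,0,-0.03],[0,0,0],0.085]]'

```text
time: 33.28
ee_pos: [0.6156, -0.2394, 0.1174]
ee_rot: [[-0.406, 0.914, -0.004], [0.914, 0.406, 0.002], [0.003, -0.002, -1.0]]
ft_force: [0.2, -0.5, 0.2]
width: 0.085
```

```bash
python3 -c "
from plan import *
st()
tw(453.5,-120.5,115,142,rows=14)
"
```

```text
t 33.28 pos [ 615.6 -239.4  117.4] phi 113.95 tilt [-0.0035  0.002 ] F [ 0.2 -0.5  0.2] T [-0.    0.01 -0.04] w 85.0 q [-28.  23.  87.   0.  70. -52.]
14 rows of [[0.0139, -0.0042, 0.0002], [0, 0, -2.0]]
```

Call:
servo_tool --motion '[[[0.0139,-0.0042,0.0002],[0,0,-2.0],0.085],[[0.0139,-0.0042,0.0002],[0,0,-2.0],0.085],[[0.0139,-0.0042,0.0002],[0,0,-2.0],0.085],[[0.0139,-0.0042,0.0002],[0,0,-2.0],0.085],[[0.0139,-0.0042,0.0002],[0,0,-2.0],0.085],[[0.0139,-0.0042,0.0002],[0,0,-2.0],0.085],[[0.0139,-0.0042,0.0002],[0,0,-2.0],0.085],[[0.0139,-0.0042,0.0002],[0,0,-2.0],0.085]]'

```text
time: 33.95
ee_pos: [0.5312, -0.162, 0.1178]
ee_rot: [[-0.644, 0.765, 0.002], [0.765, 0.644, -0.001], [-0.002, 0.001, -1.0]]
ft_force: [0.3, -0.3, 0.2]
width: 0.0852
```

Call:
servo_tool --motion '[[[0.0139,-0.0042,0.0002],[0,0,-2.0],0.085],[[0.0139,-0.0042,0.0002],[0,0,-2.0],0.085],[[0.0139,-0.0042,0.0002],[0,0,-2.0],0.085],[[0.0139,-0.0042,0.0002],[0,0,-2.0],0.085],[[0.0139,-0.0042,0.0002],[0,0,-2.0],0.085],[[0.0139,-0.0042,0.0002],[0,0,-2.0],0.085],[[0,0,0],[0,0,0],0.085],[[0,0,0],[0,0,0],0.085]]'

```text
time: 34.62
ee_pos: [0.4551, -0.1214, 0.1165]
ee_rot: [[-0.787, 0.617, 0.002], [0.617, 0.787, -0.001], [-0.002, 0.001, -1.0]]
ft_force: [0.3, 0.1, 1.2]
width: 0.0852
```

```bash
python3 -c "
from plan import *
from fit import *
st()
s=ctrl.snapshot('side')
cv2.imwrite('pics/s12.png',cv2.resize(s[70:260,210:420],None,fx=3.5,fy=3.5/1.1*1.1,interpolation=cv2.INTER_CUBIC)[:600])
st()
tw(453.5,-120.5,34,142,rows=6)
"
```

```text
t 34.62 pos [ 455.1 -121.4  116.5] phi 141.91 tilt [ 0.0021 -0.0009] F [0.3 0.1 1.2] T [-0.03 -0.01  0.06] w 85.2 q [-25.  -2. 116.   0.  66. -76.]
t 34.67 pos [ 455.6 -121.7  116.5] phi 141.9 tilt [ 0.0024 -0.0011] F [-1.5  0.2  0.1] T [0.02 0.03 0.02] w 84.9 q [-25.  -2. 116.   0.  66. -76.]
6 rows of [[0.0004, -0.0001, 0.0137], [0, 0, -0.02]]
```

View pics/s12.png

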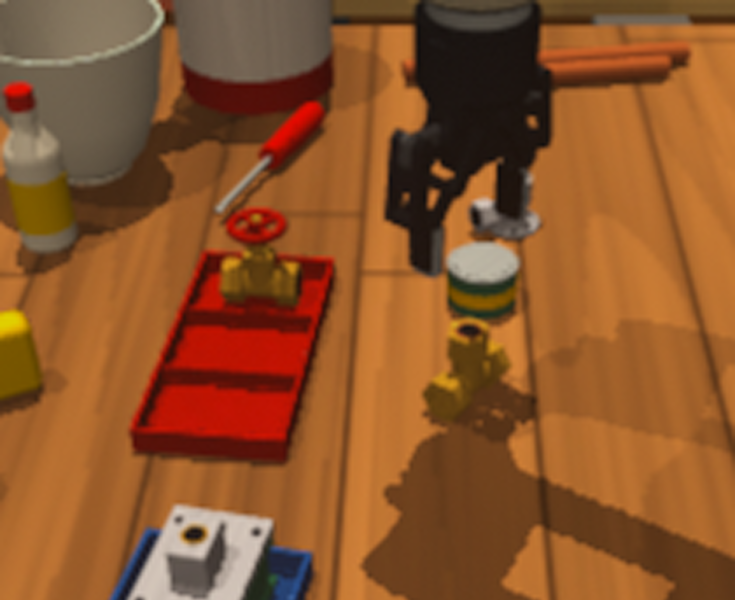

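Call:
servo_tool --motion '[[[0.001,-0.0003,0.01],[0,0,0],0.085],[[0.001,-0.0003,0.014],[0,0,0],0.085],[[0.0003,0,0.016],[0,0,0],0.085],[[0,0,0.016],[0,0,0],0.085],[[0,0,0.013],[0,0,0],0.085],[[0,0,0.008],[0,0,0],0.085],[[0,0,0.003],[0,0,0],0.085],[[0,0,0],[0,0,0],0.085]]'

```text
time: 35.33
ee_pos: [0.452, -0.1201, 0.0343]
ee_rot: [[-0.787, 0.617, -0.002], [0.617, 0.787, 0.001], [0.002, -0.0, -1.0]]
ft_force: [-0.2, 0.4, 0.0]
width: 0.0853
```

```bash
python3 -c "
from plan import *
from fit import *
st()
s=ctrl.snapshot('side')
cv2.imwrite('pics/s13.png',cv2.resize(s[90:220,280:410],None,fx=4,fy=4,interpolation=cv2.INTER_CUBIC))
st()
tw(453.5,-120.5,34,142,rows=4)
"
```

```text
t 35.33 pos [ 452.  -120.1   34.3] phi 141.94 tilt [-0.0016  0.0007] F [-0.2  0.4  0. ] T [-0.04  0.04 -0.01] w 85.3 q [-25.   5. 119.  -0.  56. -76.]
t 35.38 pos [ 452.6 -120.4   35.2] phi 141.94 tilt [-0.0003  0.0002] F [0.2 1.  0.5] T [0.01 0.01 0.02] w 85.1 q [-25.   5. 119.   0.  56. -77.]
4 rows of [[-0.0002, 0.0001, 0.0003], [0, 0, -0.01]]
```

View pics/s13.png

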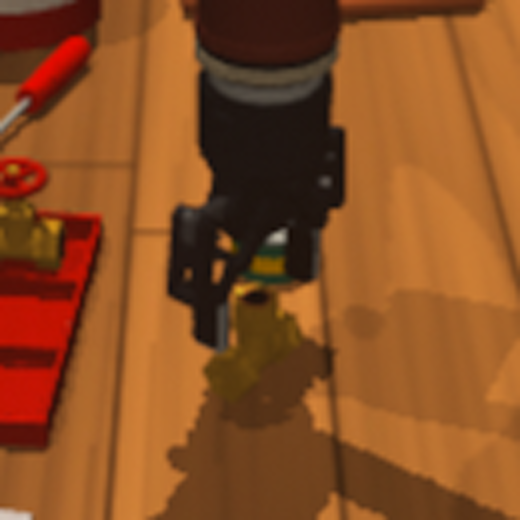

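Call:
servo_tool --motion '[[[0,0,0],[0,0,0],0.065],[[0,0,0],[0,0,0],0.05],[[0,0,0],[0,0,0],0.04],[[0,0,0],[0,0,0],0.034],[[0,0,0],[0,0,0],0.03],[[0,0,0],[0,0,0],0.02],[[0,0,0],[0,0,0],0.018],[[0,0,0],[0,0,0],0.018]]'

```text
time: 36.05
ee_pos: [0.4534, -0.1206, 0.0362]
ee_rot: [[-0.788, 0.616, 0.002], [0.616, 0.788, -0.001], [-0.002, 0.001, -1.0]]
ft_force: [0.9, 0.4, 6.3]
width: 0.0265
```

```bash
python3 -c "
from plan import *
st()
"
```

```text
t 36.05 pos [ 453.4 -120.6   36.2] phi 141.96 tilt [ 0.0019 -0.0007] F [0.9 0.4 6.3] T [ 0.2  -0.17  0.04] w 26.5 q [-25.   5. 119.   0.  56. -77.]
```

Call:
servo_tool --motion '[[[0,0,-0.002],[0,0,0],0.018],[[0,0,-0.006],[0,0,0],0.018],[[0,0,-0.012],[0,0,0],0.018],[[0,0,-0.018],[0,0,0],0.018],[[0,0,-0.02],[0,0,0],0.018],[[0,0,-0.02],[0,0,0],0.018],[[0,0,-0.015],[0,0,0],0.018],[[0,0,-0.007],[0,0,0],0.018]]'

```text
time: 36.72
ee_pos: [0.453, -0.1206, 0.1374]
ee_rot: [[-0.788, 0.616, 0.002], [0.616, 0.788, -0.001], [-0.002, 0.0, -1.0]]
ft_force: [0.5, -0.1, -1.1]
width: 0.0267
```

```bash
python3 -c "
from plan import *
st()
tw(624.2,-165.7,130,84.7,rows=14)
"
```

```text
t 36.72 pos [ 453.  -120.6  137.4] phi 141.96 tilt [ 0.002  -0.0011] F [ 0.5 -0.1 -1.1] T [-0.04 -0.02 -0.01] w 26.7 q [-25.  -4. 116.  -0.  68. -77.]
14 rows of [[-0.0085, 0.0101, 0.0005], [0, 0, 4.09]]
```

Call:
servo_tool --motion '[[[-0.0085,0.0101,0.0005],[0,0,4.09],0.018],[[-0.0085,0.0101,0.0005],[0,0,4.09],0.018],[[-0.0085,0.0101,0.0005],[0,0,4.09],0.018],[[-0.0085,0.0101,0.0005],[0,0,4.09],0.018],[[-0.0085,0.0101,0.0005],[0,0,4.09],0.018],[[-0.0085,0.0101,0.0005],[0,0,4.09],0.018],[[-0.0085,0.0101,0.0005],[0,0,4.09],0.018],[[-0.0085,0.0101,0.0005],[0,0,4.09],0.018]]'

```text
time: 37.38
ee_pos: [0.5562, -0.1243, 0.13]
ee_rot: [[-0.326, 0.945, -0.002], [0.945, 0.326, 0.001], [0.002, -0.002, -1.0]]
ft_force: [0.5, 0.8, -1.4]
width: 0.0271
```

Call:
servo_tool --motion '[[[-0.0085,0.0101,0.0005],[0,0,4.09],0.018],[[-0.0085,0.0101,0.0005],[0,0,4.09],0.018],[[-0.0085,0.0101,0.0005],[0,0,4.09],0.018],[[-0.0085,0.0101,0.0005],[0,0,4.09],0.018],[[-0.0085,0.0101,0.0005],[0,0,4.09],0.018],[[-0.0085,0.0101,0.0005],[0,0,4.09],0.018],[[0,0,0],[0,0,0],0.018],[[0,0,0],[0,0,0],0.018]]'

```text
time: 38.05
ee_pos: [0.623, -0.1652, 0.1269]
ee_rot: [[0.091, 0.996, -0.002], [0.996, -0.091, 0.001], [0.001, -0.003, -1.0]]
ft_force: [-1.2, 0.3, -1.8]
width: 0.0266
```

```bash
python3 -c "
from plan import *
from fit import *
st()
s=ctrl.snapshot('side')
cv2.imwrite('pics/s14.png',cv2.resize(s[50:210,200:370],None,fx=3.7,fy=3.7,interpolation=cv2.INTER_CUBIC))
st()
tw(624.2,-165.7,75,84.7,rows=6)
"
```

```text
t 38.05 pos [ 623.  -165.2  126.9] phi 84.77 tilt [-0.0025  0.001 ] F [-1.2  0.3 -1.8] T [ 0.01 -0.02  0.03] w 26.6 q [-22.  20.  90.  -0.  70. -17.]
t 38.1 pos [ 622.8 -164.8  127.1] phi 84.8 tilt [-0.0025  0.0011] F [-0.5  0.3 -2.8] T [0.01 0.   0.03] w 26.9 q [-22.  20.  90.   0.  70. -17.]
6 rows of [[-0.0001, 0.0003, 0.0087], [0, 0, 0.02]]
```

View pics/s14.png

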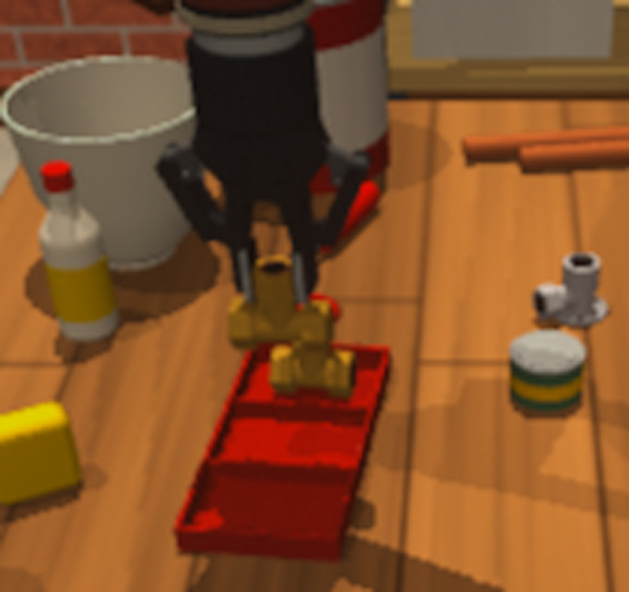

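Call:
servo_tool --motion '[[[-0.0002,0.0003,0.008],[0,0,0],0.018],[[-0.0002,0.0003,0.012],[0,0,0],0.018],[[0,0.0003,0.013],[0,0,0],0.018],[[0,0,0.013],[0,0,0],0.018],[[0,0,0.013],[0,0,0],0.018],[[0,0,0.01],[0,0,0],0.018],[[0,0,0.006],[0,0,0],0.018],[[0,0,0.003],[0,0,0],0.018]]'

```text
time: 38.77
ee_pos: [0.6237, -0.1654, 0.0483]
ee_rot: [[0.092, 0.996, -0.002], [0.996, -0.092, 0.001], [0.001, -0.002, -1.0]]
ft_force: [-0.6, 0.5, -2.1]
width: 0.0269
```

Call:
servo_tool --motion '[[[0,0,0.001],[0,0,0],0.018],[[0,0,0.0005],[0,0,0],0.018],[[0,0,0],[0,0,0],0.018],[[0,0,0],[0,0,0],0.018],[[0,0,0],[0,0,0],0.018],[[0,0,0],[0,0,0],0.018],[[0,0,0],[0,0,0],0.018],[[0,0,0],[0,0,0],0.018]]'

```text
time: 39.43
ee_pos: [0.6248, -0.1658, 0.049]
ee_rot: [[0.092, 0.996, 0.0], [0.996, -0.092, -0.0], [-0.0, 0.0, -1.0]]
ft_force: [0.5, -0.4, -2.4]
width: 0.0269
```

```bash
python3 -c "
from plan import *
st()
"
```

```text
t 39.43 pos [ 624.8 -165.8   49. ] phi 84.7 tilt [ 0.0004 -0.0001] F [ 0.5 -0.4 -2.4] T [-0.    0.01 -0.01] w 26.9 q [-22.  26.  92.   0.  63. -17.]
```

Call:
servo_tool --motion '[[[0,0,0.002],[0,0,0],0.018],[[0,0,0.002],[0,0,0],0.018],[[0,0,0.0015],[0,0,0],0.018],[[0,0,0.001],[0,0,0],0.018],[[0,0,0.001],[0,0,0],0.018],[[0,0,0.0005],[0,0,0],0.018],[[0,0,0],[0,0,0],0.018],[[0,0,0],[0,0,0],0.018]]'

```text
time: 40.1
ee_pos: [0.6247, -0.1658, 0.0408]
ee_rot: [[0.092, 0.996, -0.0], [0.996, -0.092, 0.0], [0.0, -0.0, -1.0]]
ft_force: [-0.1, 0.3, -1.7]
width: 0.0271
```

```bash
python3 -c "
from plan import *
st()
"
```

```text
t 40.1 pos [ 624.7 -165.8   40.8] phi 84.7 tilt [-0.  0.] F [-0.1  0.3 -1.7] T [ 0.    0.01 -0.01] w 27.1 q [-22.  26.  92.   0.  62. -17.]
```

Call:
servo_tool --motion '[[[0,0,0.0005],[0,0,0],0.018],[[0,0,0.0005],[0,0,0],0.018],[[0,0,0.0003],[0,0,0],0.018],[[0,0,0.0003],[0,0,0],0.018],[[0,0,0.0003],[0,0,0],0.018],[[0,0,0],[0,0,0],0.018],[[0,0,0],[0,0,0],0.018],[[0,0,0],[0,0,0],0.018]]'

```text
time: 40.77
ee_pos: [0.6247, -0.1658, 0.0392]
ee_rot: [[0.092, 0.996, 0.0], [0.996, -0.092, -0.0], [-0.0, 0.0, -1.0]]
ft_force: [-2.4, 1.0, 2.2]
width: 0.0266
```

```bash
python3 -c "
from plan import *
st()
"
```

```text
t 40.77 pos [ 624.7 -165.8   39.2] phi 84.7 tilt [ 0.     -0.0001] F [-2.4  1.   2.2] T [0.11 0.39 0.06] w 26.6 q [-22.  27.  92.  -0.  62. -17.]
```

Call:
servo_tool --motion '[[[0,0,0],[0,0,0],0.029],[[0,0,0],[0,0,0],0.034],[[0,0,0],[0,0,0],0.042],[[0,0,0],[0,0,0],0.05],[[0,0,-0.004],[0,0,0],0.05],[[0,0,-0.014],[0,0,0],0.05],[[0,0,-0.03],[0,0,0],0.06],[[0,0,-0.032],[0,0,0],0.085]]'

```text
time: 41.43
ee_pos: [0.6234, -0.1652, 0.1189]
ee_rot: [[0.092, 0.996, -0.003], [0.996, -0.092, 0.001], [0.001, -0.003, -1.0]]
ft_force: [0.0, -0.7, -0.2]
width: 0.0704
```

```bash
python3 -c "
from plan import *
st()
tw(414.2,250.2,115,59,rows=22)
"
```

```text
t 41.43 pos [ 623.4 -165.2  118.9] phi 84.69 tilt [-0.0033  0.0014] F [ 0.  -0.7 -0.2] T [-0.06 -0.01  0.07] w 70.4 q [-22.  21.  90.   0.  70. -17.]
22 rows of [[0.0153, -0.0149, 0.0002], [0, 0, 1.17]]
```

Call:
servo_tool --motion '[[[0.0153,-0.0149,0.0002],[0,0,1.17],0.085],[[0.0153,-0.0149,0.0002],[0,0,1.17],0.085],[[0.0153,-0.0149,0.0002],[0,0,1.17],0.085],[[0.0153,-0.0149,0.0002],[0,0,1.17],0.085],[[0.0153,-0.0149,0.0002],[0,0,1.17],0.085],[[0.0153,-0.0149,0.0002],[0,0,1.17],0.085],[[0.0153,-0.0149,0.0002],[0,0,1.17],0.085],[[0.0153,-0.0149,0.0002],[0,0,1.17],0.085]]'

```text
time: 42.1
ee_pos: [0.5271, -0.025, 0.1188]
ee_rot: [[0.254, 0.967, 0.002], [0.967, -0.254, -0.0], [0.0, 0.002, -1.0]]
ft_force: [0.6, 0.2, 0.6]
width: 0.085
```

Call:
servo_tool --motion '[[[0.0153,-0.0149,0.0002],[0,0,1.17],0.085],[[0.0153,-0.0149,0.0002],[0,0,1.17],0.085],[[0.0153,-0.0149,0.0002],[0,0,1.17],0.085],[[0.0153,-0.0149,0.0002],[0,0,1.17],0.085],[[0.0153,-0.0149,0.0002],[0,0,1.17],0.085],[[0.0153,-0.0149,0.0002],[0,0,1.17],0.085],[[0.0153,-0.0149,0.0002],[0,0,1.17],0.085],[[0.0153,-0.0149,0.0002],[0,0,1.17],0.085]]'

```text
time: 42.77
ee_pos: [0.4538, 0.1293, 0.1172]
ee_rot: [[0.408, 0.913, 0.002], [0.913, -0.408, 0.0], [0.001, 0.002, -1.0]]
ft_force: [-0.2, -0.3, -0.0]
width: 0.0847
```

Call:
servo_tool --motion '[[[0.0153,-0.0149,0.0002],[0,0,1.17],0.085],[[0.0153,-0.0149,0.0002],[0,0,1.17],0.085],[[0.0153,-0.0149,0.0002],[0,0,1.17],0.085],[[0.0153,-0.0149,0.0002],[0,0,1.17],0.085],[[0.0153,-0.0149,0.0002],[0,0,1.17],0.085],[[0.01,-0.0095,0.0002],[0,0,1.17],0.085],[[0,0,0],[0,0,0],0.085],[[0,0,0],[0,0,0],0.085]]'

```text
time: 43.43
ee_pos: [0.418, 0.2439, 0.1156]
ee_rot: [[0.514, 0.858, 0.001], [0.858, -0.514, 0.0], [0.001, 0.001, -1.0]]
ft_force: [-0.4, -0.0, 0.0]
width: 0.0852
```

```bash
python3 -c "
from plan import *
from fit import *
st()
s=ctrl.snapshot('side')
cv2.imwrite('pics/s15.png',s)
st()
tw(414.2,250.2,60,59,rows=6)
"
```

```text
t 43.43 pos [418.  243.9 115.6] phi 59.09 tilt [0.0014 0.0003] F [-0.4 -0.   0. ] T [ 0.03 -0.01  0.06] w 85.2 q [ 21.  -0. 114.  -0.  66.  52.]
t 43.48 pos [418.1 243.3 115.4] phi 59.04 tilt [0.0013 0.    ] F [ 0.3 -0.1 -0.6] T [ 0.02 -0.01  0.01] w 84.9 q [ 21.  -0. 114.  -0.  66.  52.]
6 rows of [[0.0006, -0.0012, 0.0092], [0, 0, 0.01]]
```

View pics/s15.png

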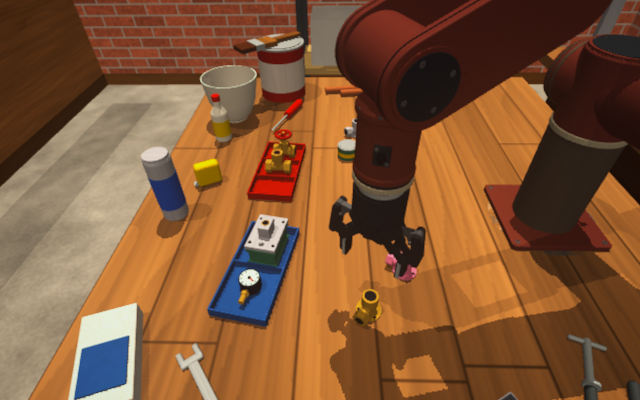

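Call:
servo_tool --motion '[[[0.0007,-0.0013,0.006],[0,0,0],0.085],[[0.0007,-0.0013,0.008],[0,0,0],0.085],[[0.0007,-0.0013,0.01],[0,0,0],0.085],[[0.0006,-0.0012,0.01],[0,0,0],0.085],[[0.0005,-0.001,0.01],[0,0,0],0.085],[[0.0004,-0.001,0.008],[0,0,0],0.085],[[0,0,0.003],[0,0,0],0.085],[[0,0,0],[0,0,0],0.085]]'

```text
time: 44.15
ee_pos: [0.4125, 0.2497, 0.058]
ee_rot: [[0.516, 0.857, -0.003], [0.857, -0.516, -0.001], [-0.002, -0.002, -1.0]]
ft_force: [-0.6, 0.2, -0.4]
width: 0.0847
```

```bash
python3 -c "
from plan import *
from fit import *
s=ctrl.snapshot('side')
cv2.imwrite('pics/s16.png',cv2.resize(s[220:350,300:450],None,fx=4,fy=4,interpolation=cv2.INTER_CUBIC))
st()
tw(414.2,250.2,22,59,rows=6)
"
```

```text
t 44.2 pos [413.1 249.9  58.9] phi 58.97 tilt [-0.0012 -0.0006] F [0.3 0.  0.8] T [-0.01 -0.01 -0.  ] w 85.2 q [ 22.   5. 116.  -0.  59.  53.]
6 rows of [[0.0001, 0.0001, 0.0061], [0, 0, -0.01]]
```

View pics/s16.png

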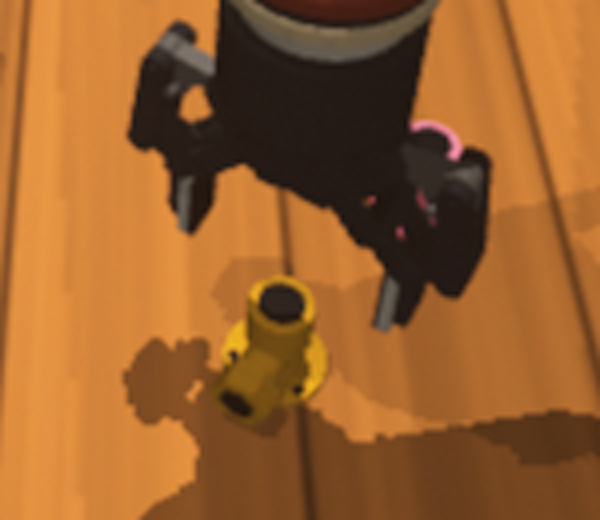

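Call:
servo_tool --motion '[[[0,0,0.005],[0,0,0],0.085],[[0,0,0.008],[0,0,0],0.085],[[0,0,0.009],[0,0,0],0.085],[[0,0,0.008],[0,0,0],0.085],[[0,0,0.005],[0,0,0],0.085],[[0,0,0.003],[0,0,0],0.085],[[0,0,0],[0,0,0],0.085],[[0,0,0],[0,0,0],0.085]]'

```text
time: 44.87
ee_pos: [0.4134, 0.2501, 0.0213]
ee_rot: [[0.516, 0.857, -0.0], [0.857, -0.516, -0.0], [-0.0, -0.0, -1.0]]
ft_force: [0.4, -0.2, 0.4]
width: 0.0853
```

Call:
servo_tool --motion '[[[0,0,0],[0,0,0],0.065],[[0,0,0],[0,0,0],0.05],[[0,0,0],[0,0,0],0.042],[[0,0,0],[0,0,0],0.036],[[0,0,0],[0,0,0],0.032],[[0,0,0],[0,0,0],0.022],[[0,0,0],[0,0,0],0.02],[[0,0,0],[0,0,0],0.02]]'

```text
time: 45.53
ee_pos: [0.4137, 0.2503, 0.022]
ee_rot: [[0.516, 0.857, 0.0], [0.857, -0.516, 0.0], [0.0, 0.0, -1.0]]
ft_force: [-1.8, -1.2, 6.2]
width: 0.0283
```

```bash
python3 -c "
from plan import *
st()
"
```

```text
t 45.53 pos [413.7 250.3  22. ] phi 58.96 tilt [0.0004 0.0002] F [-1.8 -1.2  6.2] T [-0.07  0.24  0.05] w 28.3 q [ 22.   9. 117.   0.  54.  53.]
```

Gripped. Lift it straight up by 115 mm.

Call:
servo_tool --motion '[[[0,0,-0.002],[0,0,0],0.02],[[0,0,-0.006],[0,0,0],0.02],[[0,0,-0.014],[0,0,0],0.02],[[0,0,-0.022],[0,0,0],0.02],[[0,0,-0.025],[0,0,0],0.02],[[0,0,-0.022],[0,0,0],0.02],[[0,0,-0.016],[0,0,0],0.02],[[0,0,-0.008],[0,0,0],0.02]]'

```text
time: 46.2
ee_pos: [0.4147, 0.2506, 0.1391]
ee_rot: [[0.516, 0.857, 0.003], [0.857, -0.516, 0.001], [0.003, 0.002, -1.0]]
ft_force: [0.8, 0.4, -1.2]
width: 0.0285
```

```bash
python3 -c "
from plan import *
from fit import *
s=ctrl.snapshot('side')
cv2.imwrite('pics/s17.png',cv2.resize(s[180:350,280:450],None,fx=3.5,fy=3.5,interpolation=cv2.INTER_CUBIC))
st()
tw(624,-90.4,132,-5.3,rows=22)
"
```

```text
t 46.25 pos [415.1 250.7 139.6] phi 58.96 tilt [0.0042 0.0017] F [ 0.8  1.2 -0.9] T [ 0.06 -0.08  0.03] w 28.2 q [ 22.  -2. 113.  -0.  68.  53.]
22 rows of [[0.0011, 0.0191, 0.0003], [0, 0, 2.92]]
```

View pics/s17.png

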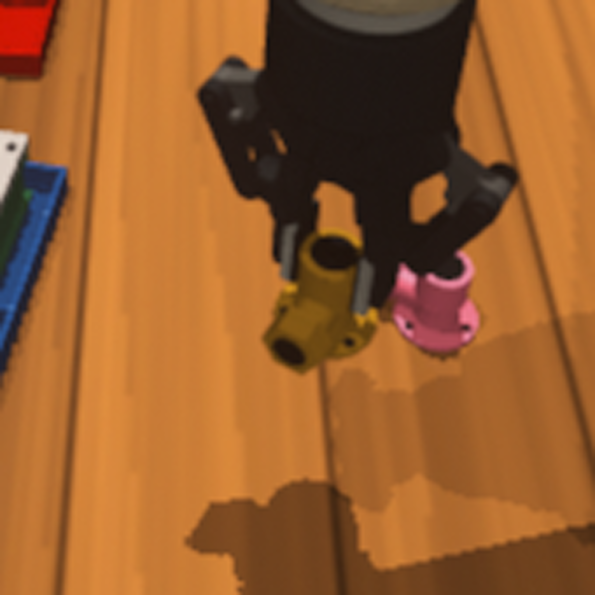

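Call:
servo_tool --motion '[[[0.0005,0.01,0.0003],[0,0,1.46],0.02],[[0.0011,0.0191,0.0003],[0,0,2.92],0.02],[[0.0011,0.0191,0.0003],[0,0,2.92],0.02],[[0.0011,0.0191,0.0003],[0,0,2.92],0.02],[[0.0011,0.0191,0.0003],[0,0,2.92],0.02],[[0.0011,0.0191,0.0003],[0,0,2.92],0.02],[[0.0011,0.0191,0.0003],[0,0,2.92],0.02],[[0.0011,0.0191,0.0003],[0,0,2.92],0.02]]'

```text
time: 46.92
ee_pos: [0.5273, 0.162, 0.1316]
ee_rot: [[0.8, 0.599, -0.003], [0.599, -0.8, -0.001], [-0.003, -0.001, -1.0]]
ft_force: [0.8, 0.4, -2.1]
width: 0.0276
```

Call:
servo_tool --motion '[[[0.0011,0.0191,0.0003],[0,0,2.92],0.02],[[0.0011,0.0191,0.0003],[0,0,2.92],0.02],[[0.0011,0.0191,0.0003],[0,0,2.92],0.02],[[0.0011,0.0191,0.0003],[0,0,2.92],0.02],[[0.0011,0.0191,0.0003],[0,0,2.92],0.02],[[0.0011,0.0191,0.0003],[0,0,2.92],0.02],[[0.0011,0.0191,0.0003],[0,0,2.92],0.02],[[0.0011,0.0191,0.0003],[0,0,2.92],0.02]]'

```text
time: 47.58
ee_pos: [0.6031, 0.0304, 0.129]
ee_rot: [[0.972, 0.233, -0.004], [0.233, -0.973, 0.0], [-0.003, -0.001, -1.0]]
ft_force: [0.4, 0.5, -2.3]
width: 0.0282
```

Call:
servo_tool --motion '[[[0.0011,0.0191,0.0003],[0,0,2.92],0.02],[[0.0011,0.0191,0.0003],[0,0,2.92],0.02],[[0.0011,0.0191,0.0003],[0,0,2.92],0.02],[[0.0011,0.0191,0.0003],[0,0,2.92],0.02],[[0.0011,0.0191,0.0003],[0,0,2.92],0.02],[[0.0005,0.01,0],[0,0,1.46],0.02],[[0,0,0],[0,0,0],0.02],[[0,0,0],[0,0,0],0.02]]'

```text
time: 48.25
ee_pos: [0.6217, -0.0719, 0.1287]
ee_rot: [[0.999, -0.042, -0.002], [-0.042, -0.999, 0.001], [-0.002, -0.001, -1.0]]
ft_force: [0.1, 0.7, -1.9]
width: 0.0283
```

```bash
python3 -c "
from plan import *
from fit import *
s=ctrl.snapshot('side')
cv2.imwrite('pics/s18.png',cv2.resize(s[70:230,200:370],None,fx=3.7,fy=3.7,interpolation=cv2.INTER_CUBIC))
st()
tw(624,-90.4,70,-5.3,rows=6)
"
```

```text
t 48.3 pos [621.9 -71.2 129.1] phi -2.33 tilt [-0.0018  0.0009] F [ 0.1  0.3 -2.4] T [0.01 0.03 0.01] w 28.1 q [-14.  18.  92.   0.  70.  79.]
6 rows of [[0.0006, 0.0032, 0.0098], [0, 0, 0.49]]
```

View pics/s18.png

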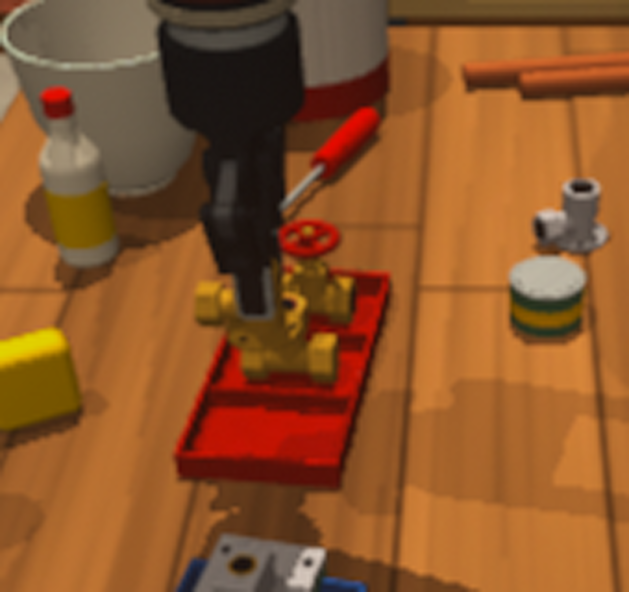

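Call:
servo_tool --motion '[[[0.0006,0.0032,0.005],[0,0,0.5],0.02],[[0.0006,0.0032,0.008],[0,0,0.5],0.02],[[0.0006,0.0032,0.009],[0,0,0.5],0.02],[[0.0006,0.0032,0.009],[0,0,0.5],0.02],[[0.0004,0.0032,0.009],[0,0,0.5],0.02],[[0.0002,0.003,0.008],[0,0,0.45],0.02],[[0,0,0.006],[0,0,0],0.02],[[0,0,0.002],[0,0,0],0.02]]'

```text
time: 48.97
ee_pos: [0.6233, -0.0908, 0.0723]
ee_rot: [[0.996, -0.093, -0.002], [-0.093, -0.996, 0.001], [-0.003, -0.001, -1.0]]
ft_force: [0.1, -0.3, -2.1]
width: 0.0284
```

Call:
servo_tool --motion '[[[0,0,0.001],[0,0,0],0.02],[[0,0,0],[0,0,0],0.02],[[0,0,0],[0,0,0],0.02],[[0,0,0],[0,0,0],0.02],[[0,0,0],[0,0,0],0.02],[[0,0,0],[0,0,0],0.02],[[0,0,0],[0,0,0],0.02],[[0,0,0],[0,0,0],0.02]]'

```text
time: 49.63
ee_pos: [0.6244, -0.0908, 0.0734]
ee_rot: [[0.996, -0.093, 0.0], [-0.093, -0.996, -0.0], [0.0, 0.0, -1.0]]
ft_force: [-0.1, -0.6, -2.1]
width: 0.0285
```

```bash
python3 -c "
from plan import *
from fit import *
s=ctrl.snapshot('side')
cv2.imwrite('pics/s19.png',cv2.resize(s[90:220,220:340],None,fx=4.5,fy=4.5,interpolation=cv2.INTER_CUBIC))
st()
tw(624,-90.4,35,-5.3,rows=6)
"
```

```text
t 49.68 pos [624.3 -90.8  73.3] phi -5.31 tilt [ 0.0002 -0.0001] F [ 0.1  0.4 -1.9] T [ 0.02  0.06 -0.01] w 28.5 q [-15.  22.  94.  -0.  64.  80.]
6 rows of [[-0.0001, -0.0001, 0.0064], [0, 0, -0.0]]
```

View pics/s19.png

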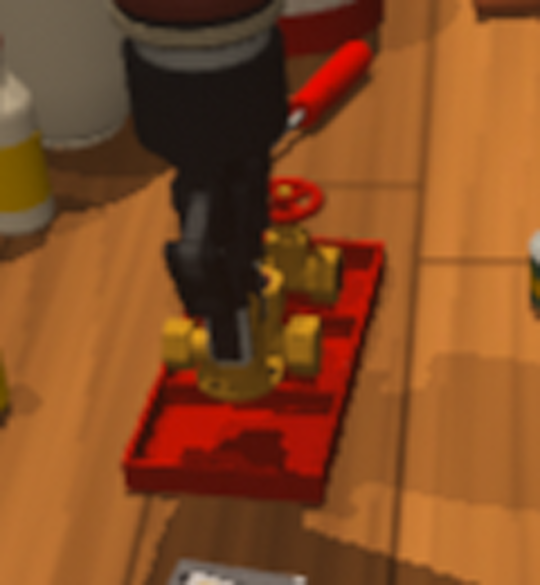

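Elbow hangs over the near compartment. Target z is 25; go down 44 mm, then slowly.

Call:
servo_tool --motion '[[[0,0,0.005],[0,0,0],0.02],[[0,0,0.008],[0,0,0],0.02],[[0,0,0.009],[0,0,0],0.02],[[0,0,0.009],[0,0,0],0.02],[[0,0,0.007],[0,0,0],0.02],[[0,0,0.004],[0,0,0],0.02],[[0,0,0.002],[0,0,0],0.02],[[0,0,0],[0,0,0],0.02]]'

```text
time: 50.35
ee_pos: [0.6238, -0.0907, 0.0283]
ee_rot: [[0.996, -0.093, -0.001], [-0.093, -0.996, 0.0], [-0.001, -0.0, -1.0]]
ft_force: [0.3, -0.2, -1.7]
width: 0.0282
```

Call:
servo_tool --motion '[[[0,0,0.0008],[0,0,0],0.02],[[0,0,0.0008],[0,0,0],0.02],[[0,0,0.0004],[0,0,0],0.02],[[0,0,0],[0,0,0],0.02],[[0,0,0],[0,0,0],0.02],[[0,0,0],[0,0,0],0.02],[[0,0,0],[0,0,0],0.02],[[0,0,0],[0,0,0],0.02]]'

```text
time: 51.02
ee_pos: [0.6244, -0.0908, 0.0273]
ee_rot: [[0.996, -0.093, 0.0], [-0.093, -0.996, -0.0], [0.0, 0.0, -1.0]]
ft_force: [0.9, -0.4, -2.0]
width: 0.0284
```

```bash
python3 -c "
from plan import *
st()"
```

```text
t 51.02 pos [624.4 -90.8  27.3] phi -5.31 tilt [ 0.0002 -0.    ] F [ 0.9 -0.4 -2. ] T [-0.01  0.01 -0.02] w 28.4 q [-15.  26.  94.   0.  60.  80.]
```

Call:
servo_tool --motion '[[[0,0,0.0005],[0,0,0],0.02],[[0,0,0.0005],[0,0,0],0.02],[[0,0,0.0005],[0,0,0],0.02],[[0,0,0.0004],[0,0,0],0.02],[[0,0,0.0003],[0,0,0],0.02],[[0,0,0.0003],[0,0,0],0.02],[[0,0,0],[0,0,0],0.02],[[0,0,0],[0,0,0],0.02]]'

```text
time: 51.68
ee_pos: [0.6242, -0.0908, 0.0251]
ee_rot: [[0.996, -0.093, -0.0], [-0.093, -0.996, 0.0], [-0.0, -0.0, -1.0]]
ft_force: [-2.8, 1.1, 3.1]
width: 0.0281
```

```bash
python3 -c "
from plan import *
st()"
```

```text
t 51.68 pos [624.2 -90.8  25.1] phi -5.31 tilt [-0.0002  0.    ] F [-2.8  1.1  3.1] T [ 0.12  0.51 -0.01] w 28.1 q [-15.  26.  94.  -0.  60.  80.]
```

On the floor. Open part way, rise straight up, then back out of the view.

Call:
servo_tool --motion '[[[0,0,0],[0,0,0],0.031],[[0,0,0],[0,0,0],0.036],[[0,0,0],[0,0,0],0.042],[[0,0,0],[0,0,0],0.045],[[0,0,-0.004],[0,0,0],0.045],[[0,0,-0.012],[0,0,0],0.045],[[0,0,-0.025],[0,0,0],0.045],[[0,0,-0.03],[0,0,0],0.045]]'

```text
time: 52.35
ee_pos: [0.6227, -0.0904, 0.0952]
ee_rot: [[0.996, -0.093, -0.004], [-0.093, -0.996, 0.001], [-0.004, -0.001, -1.0]]
ft_force: [0.5, 0.3, 0.5]
width: 0.0451
```

Call:
servo_tool --motion '[[[0,0,-0.03],[0,0,0],0.045],[[0,0,-0.03],[0,0,0],0.045],[[-0.01,0,-0.02],[0,0,0],0.045],[[-0.02,0.01,-0.01],[0,0,0],0.045],[[-0.025,0.03,0],[0,0,0],0.045],[[-0.02,0.035,0],[0,0,0],0.045],[[-0.01,0.035,0],[0,0,0],0.045],[[0,0.035,0],[0,0,0],0.045]]'

```text
time: 53.02
ee_pos: [0.5245, -0.2281, 0.1874]
ee_rot: [[0.996, -0.092, 0.001], [-0.092, -0.996, -0.001], [0.001, 0.001, -1.0]]
ft_force: [0.9, 0.5, -0.2]
width: 0.0448
```

Call:
servo_tool --motion '[[[0,0.035,0],[0,0,0],0.045],[[0,0.035,0],[0,0,0],0.045],[[0,0.035,0],[0,0,0],0.045],[[-0.01,0.035,0],[0,0,0],0.045],[[-0.01,0.035,0],[0,0,0],0.045],[[-0.01,0.03,0],[0,0,0],0.045],[[0,0.015,0],[0,0,0],0.045],[[0,0,0],[0,0,0],0.045]]'

```text
time: 53.68
ee_pos: [0.4746, -0.4474, 0.187]
ee_rot: [[0.995, -0.097, 0.001], [-0.097, -0.995, -0.002], [0.001, 0.002, -1.0]]
ft_force: [0.7, -0.3, -0.6]
width: 0.0451
```

```bash
python3 -c "
from plan import *
from fit import *
st()
s=ctrl.snapshot('side');t=ctrl.snapshot('top')
cv2.imwrite('pics/s20.png',s)
cv2.imwrite('pics/s20z.png',cv2.resize(s[100:330,190:390],None,fx=2.6,fy=2.6,interpolation=cv2.INTER_CUBIC))
cv2.imwrite('pics/t20.png',t)
cv2.imwrite('pics/t20z.png',cv2.resize(t[105:275,205:475],None,fx=2.9,fy=2.9,interpolation=cv2.INTER_CUBIC))
"
```

```text
t 53.68 pos [ 474.6 -447.4  187. ] phi -5.54 tilt [ 0.0008 -0.0024] F [ 0.7 -0.3 -0.6] T [ 0.01  0.04 -0.01] w 45.1 q [-50.  18.  86.  -0.  76.  45.]
```

View pics/s20.png

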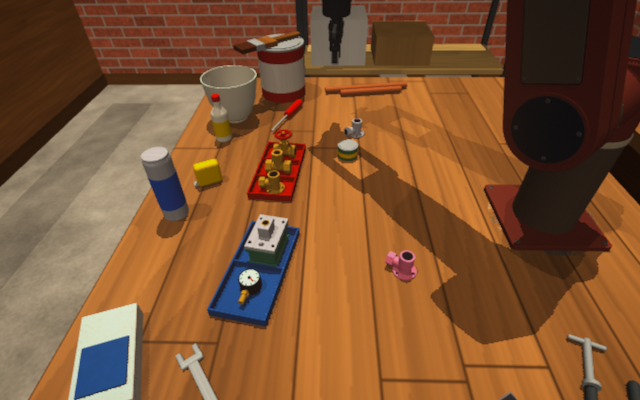

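View pics/s20z.png

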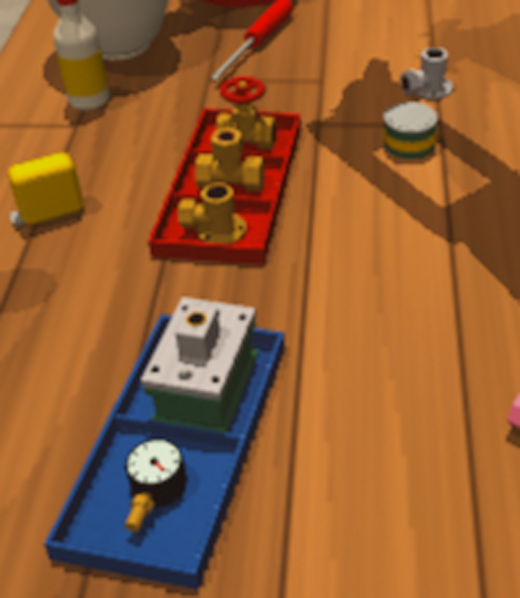

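View pics/t20z.png

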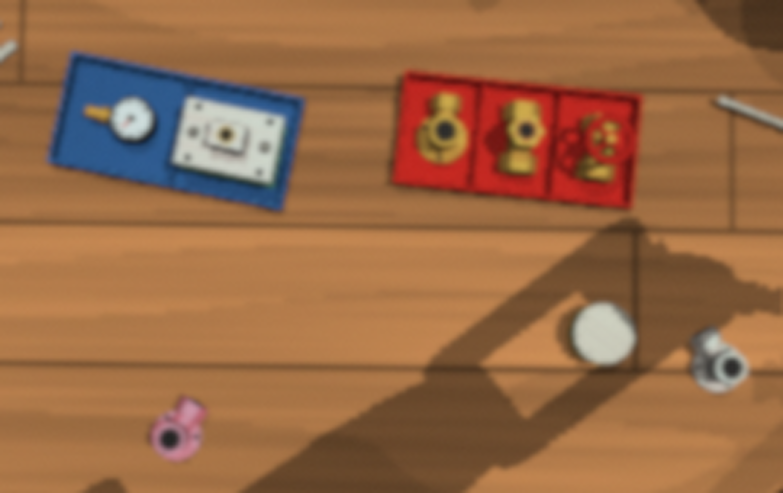

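The pictures show the cover home at side pixel (267,238) and the gauge face up at (249,283). The valve, tee and elbow stand one per compartment, and the tin and the steel elbow are where they were. I'll do a last check that the cover sits flush, then hand in.

```bash
python3 - <<'E'
from cmp import *
def c(u,v): return (190+(u+.5)/2.6-.5,100+(v+.5)/2.6-.5)
cmp("pics/s20.png",.056,{"near-L":c(155,368),"near-R":c(215,379),"far-R":c(242,317)})
print(ctrl.get_obs()['time']); ctrl.finish_job()
E
```

```text
near-L [249.2 241.6] [643.3 137. ] C-H [ 0.17 -0.17]
near-R [272.38 245.52] [596.  146.6] C-H [ 0.04 -0.2 ]
far-R [282.81 221.57] [582.4  80.2] C-H [-0.53  0.36]
53.7833
the job is handed in; nothing more can be done
```

Both kits are made up and the job is handed in at 53.8 s of the 131 s allowed.

- **Pump kit:** The cover went down over both dowel pins. Contact came at the height expected for fully home (5 N). In the last picture its bolt holes match the housing's to about 0.6 mm at the flush height. The gauge lies face up in the empty compartment, with its stem clear of the walls.
- **Garden-tap kit:** The gate valve, tee and brass elbow each stand upright in their own compartment. Each was lowered until light contact of 2–4 N before release. The last pictures show all three standing, and the galvanised elbow, green tin and pink look-alike unmoved.
- **Disagreement:** The two cameras differed by about 2–3 mm in x. For the cover I relied on a side-camera comparison of its bolt holes with the housing's; for the other parts I took positions between the two.
- **Failed checks:** None at the end.

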